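# Clear the offcuts from the rod into the flap-topped scrap box

## Robot

A 6-joint arm with a two-finger parallel gripper is mounted at the origin on the work surface. World frame = base frame: x ahead of the robot, y to its left, z up, the work surface at z = 0. Lengths are in m, angles in rad, forces in N, time in s.
With the tool pointing down it reaches from about 0.3 to 0.775 m from the base axis. Payload 14.6 kg.
Tool frame: the origin (TCP) lies between the finger pads; the fingertips stand 25 mm ahead of it and the grasp point (between the pads) lies 6 mm ahead of it; z points along the fingers, y is the line along which they close (so a half turn about z gives the same grasp; the last joint's range is limited). The gripper opens to 85 mm and grips with 20 to 120 N. Pads are 22 mm wide; open, the fingers measure 114 mm over their backs; the gripper's body (76 mm by 85 mm) begins 54 mm behind the grasp point. The pads swing forward as they close: fully open they stand 13 mm farther back than shut.
Start: joints at [-1.267, 0.3, 1.521, -0, 1.321, -0.067], TCP at [0.199, -0.513, 0.256] pointing down, gripper open.
Joint ranges: [-3.03, 3.03], [-0.79, 2.21], [0.23, 2.52], [-1.04, 4.18], [0, 3.07], [-2.55, 2.55]. Speed limits (rad/s): [2.22, 2.22, 2.57, 3.14, 3.14, 3.14].

## Interface

Orientations are given as a unit quaternion [x, y, z, w].
In Python, from rig import arm gives the robot as it stands.
- The arm moves only by the tool servo_tool, never from a script. Its argument "targets" is a list of rows, each an object with "travel": the shift along the tool's x, y, z in m, a list of three; "turn": the turn about the tool's z in rad. In form: [{"travel": [x, y, z], "turn": turn}, ...]. A call has 1 to 20 rows; each row shifts and turns the commanded pose from where the row before left it, along the tool's axes as they then stand; what a row does not reach is not made up. A row lasts 1/10 s, in which the tool goes at most 50 mm and 8.59 degrees, less where a joint would pass 70% of its speed; a pose out of reach is approached as far as the arm can. A call with a gripper value outside its range is refused whole. "gripper" is the opening in per cent of the stroke, from 0 (shut) to 100 (fully open), set as the call begins (left out, the last holds). The fingers move at their own pace and stop on an object; the grip force is fixed at half the most. Time passes only in rows, so rows that do not move let the fingers close. It gives the time, the measured TCP pose, the force, the opening and the grip force at its end, in the units of the state.
- arm.get_state(): the state, without advancing time (a new reading comes with each control period).
- arm.camera(name): name is "scene" or "top" or "wrist"; returns (picture, depth): 400x640x3 uint8, red, green, blue; 400x640 float32, m along the optical axis (not along the pixel's ray), 0 where there is no reading.
- arm.camera_info(name): a dict with "mtx" (3x3 intrinsics, pixels), "R" (3x3) and "t" (3): a world point X has camera coordinates R X + t. Camera axes: x right, y down, z forward; pixel columns grow to the right and rows downward; lengths in m; the calibration is good to about 2 mm. A picture is of the moment at which its call begins: read the wrist's pose just before it. camera_info takes no time and is no camera call; for the wrist camera it gives the pose at the moment of the call.
- arm.sign_off(): hands the job in; it is judged then, once.
The state is a dict: "t": time; "qpos": joint angles; "qvel": joint speeds; "joint_efforts": joint torques, N m; "tool_pos": TCP position; "orientation": TCP orientation; "wrist_force": force on the tool from outside, world axes, zero at the start; "torque": the same for the moment, N m; "finger_gap": finger opening in m; "grasp_force": force on a finger pad.
Only numpy, scipy, OpenCV 4.12 (cv2) and the standard library are available. Lean on these libraries where they do the work, as an engineer would, in place of code of your own. Each camera call takes 0.05 s, during which the arm holds its last target. There are 200 camera calls.

## Task

Slide every square tube offcut off the free end of the rod and gather them all in the scoop. Then pick up the scoop by its handle, push the scrap box's spring flap open with the scoop's pouring lip and tip the offcuts through, so that all of them end up in the box and the flap has closed. Finally stand the empty scoop back upright on the steel plate; leave the jar, the spool and the remote control where they are.

Things in the scene. Friction and masses are not known exactly. Their poses are not given: they have to be found in the camera images.
- stand: fixed dark steel rod stand. Origin: on the table under the centre of its post. Foot 150 x 90 x 10 mm, from x = -120 to +30 mm; post 24 x 30 mm, 130 mm tall. A straight level steel rod, 8 mm thick, runs from the post along the stand's -x (roughly towards the robot), centre line 120 mm above the table; its post end is fixed, its other end free and without a head
- rod_end (a point): centre of the rod's free end, 182 mm from the post's axis along the stand's -x, 120 mm above the table; its axes are those of the stand
- offcut0: square aluminium tube offcut, 24 x 24 mm, 20 mm long along its x, with a 16 x 16 mm through bore along x; about 30 g; origin at its centre. 3 to 5 identical ones are there (None = absent). It starts hanging on the rod, centre 4 mm below the rod's centre line, 2 mm or more from its neighbours; it can leave only over the free end
- offcut1: square aluminium tube offcut, 24 x 24 mm, 20 mm long along its x, with a 16 x 16 mm through bore along x; about 30 g; origin at its centre. 3 to 5 identical ones are there (None = absent). It starts hanging on the rod, centre 4 mm below the rod's centre line, 2 mm or more from its neighbours; it can leave only over the free end
- offcut2: square aluminium tube offcut, 24 x 24 mm, 20 mm long along its x, with a 16 x 16 mm through bore along x; about 30 g; origin at its centre. 3 to 5 identical ones are there (None = absent). It starts hanging on the rod, centre 4 mm below the rod's centre line, 2 mm or more from its neighbours; it can leave only over the free end
- offcut3: square aluminium tube offcut, 24 x 24 mm, 20 mm long along its x, with a 16 x 16 mm through bore along x; about 30 g; origin at its centre. 3 to 5 identical ones are there (None = absent). It starts hanging on the rod, centre 4 mm below the rod's centre line, 2 mm or more from its neighbours; it can leave only over the free end
- offcut4: square aluminium tube offcut, 24 x 24 mm, 20 mm long along its x, with a 16 x 16 mm through bore along x; about 30 g; origin at its centre. 3 to 5 identical ones are there (None = absent). It starts hanging on the rod, centre 4 mm below the rod's centre line, 2 mm or more from its neighbours; it can leave only over the free end
- plate: fixed thin bright steel plate lying on the table, 200 (x) x 160 (y) x 3 mm; origin at the centre of its underside; the scoop starts on it and goes back on it
- scoop: loose sheet-steel scoop, 140 g, stands stably. Origin: centre of the underside of its flat floor, z up. Floor 66 (x) x 50 (y) mm, sheet 3 mm; walls 45 mm high on -y, +x, -x. On +y a pouring chute as wide as the floor, with 18 mm cheeks, rises outward from the floor's edge (y = 25 mm, z = 0) 55 mm at 30 degrees above level to the lip. It pours to +y by turning about x
- scoop_lip (a point): middle of the scoop's pouring lip (underside edge): x = 0, y = 72.6, z = 27.5 mm in the scoop's frame, axes of the scoop. With the scoop tipped by 30 degrees towards +y the chute is level; by 75 degrees it slopes 45 degrees down
- scoop_grip (a point): point to hold on the scoop's handle, x = -105, y = 0, z = 45 mm in the scoop's frame, axes of the scoop. The handle is a straight black twelve-sided bar, 20 mm across flats (a flat every 30 degrees, two upright), so it can also be held tilted 30 degrees, whose centre line runs along x through this point from the bowl to x = -156 mm
- bin: fixed grey scrap box, 104 (x) x 170 (y) x 140 mm high, walls 4 mm, hollow; origin at the centre of its underside. Its top is a closed deck for y above 20 mm, with a 4 mm backboard standing 50 mm high on that edge across the box; the rest of the top, from the -y wall on, is the opening, closed by a bright aluminium flap 92 mm wide (x) with its free edge 95 mm from the hinge
- flap_hinge (a point): middle of the flap's hinge line at the top of the box by its -y wall (x = 0, y = -79, z = 140 mm in the box's frame, axes of the box). The hinge runs along x, the flap from it towards +y. With scoop and box headed alike, hold the floor edge where the chute starts 5 mm above this line and turn the scoop about it: the lip presses the flap down
- flap (a joint): opening of the flap, rad: 0 = closed and level, grows as its free edge swings down into the box, at most 1.1. A spring closes it: about 0.1 N m at the start of the opening, 0.2 N m at 0.9 rad (2 to 4 N at the lip); one or two offcuts lying on it do not open it
- jar: bystander: amber glass jar with a steel cap, 56 mm across, 75 mm tall, upright; origin in the middle of its underside
- spool: bystander: grey plastic spool, 52 mm across, 36 mm tall, standing on its flange; origin in the middle of its underside
- remote: bystander: black remote control lying flat, 45 (x) x 140 (y) x 18 mm; origin in the middle of its underside

How it is judged:
By the outcome, as a careful person would: the job done as asked, in the order asked, and still so for the second after the job is handed in, with the robot touching nothing.
Of offcut0, offcut1, offcut2, offcut3, offcut4 only 3 to 5 are there at a start; the rules pass over those that are not, and their reading is None.
At some moment in a run one of scoop may be knocked a few centimetres aside while the robot is not near it.
It also fails if it takes over 210 s, if anything falls off the work surface, if the arm or the gripper's body presses on something with over 40 N, if the wrist force passes 120 N, or if a joint passes its speed limit or range.

## Working session

There is one attempt and no reset: what is moved stays moved. The work goes in short steps, Python scripts to look and compute and a tool call to move; the robot and the scene stay as the last step left them, time stands still between calls to the robot, and variables do not carry over. Pictures are saved under pics/ and viewed, at most 14 in all, crops included, and the job is handed in when it is done.

Besides the shell and the picture viewer there is one more tool, called after "Request:" by a JSON object that holds its "op" and its "data". servo_tool: Moves the arm, as the interface text tells. Its arguments: {"type":"object","properties":{"targets":{"type":"array","items":{"type":"object","properties":{"travel":{"type":"array","items":{"type":"number"}},"turn":{"type":"number"}}}},"gripper":{"type":"number"}},"required":["targets"]}

```bash
ls; mkdir -p pics; python3 - <<'E'
from rig import arm
import cv2,numpy as np
s=arm.get_state();print({k:np.round(v,3) for k,v in s.items()})
for n in("scene","top"):
    p,d=arm.camera(n);i=arm.camera_info(n)
    cv2.imwrite(f"pics/{n}0.png",p[:,:,::-1]);np.savez(f"{n}0.npz",p=p,d=d,**i)
    print(n,np.round(i["mtx"],1).tolist(),np.round(-i["R"].T@i["t"],3),np.round(i["R"],2).tolist())
E
```

```text
pics
{'t': np.float64(0.0), 'qpos': array([-1.267,  0.301,  1.522,  0.   ,  1.321, -0.067]), 'qvel': array([ 0.   , -0.001, -0.   , -0.   , -0.   ,  0.001]), 'joint_efforts': array([ 1.0000e-03, -5.4351e+01, -3.6179e+01, -0.0000e+00,  4.0000e-03,
        0.0000e+00]), 'tool_pos': array([ 0.199, -0.512,  0.256]), 'orientation': array([ 0.983,  0.184, -0.   , -0.001]), 'wrist_force': array([-0.456,  0.884,  0.02 ]), 'torque': array([-0.05 ,  0.006,  0.035]), 'grasp_force': np.float64(0.0), 'finger_gap': np.float64(0.086)}
scene [[381.5, 0.0, 310.5], [0.0, 381.5, 202.9], [0.0, 0.0, 1.0]] [0.998 0.287 0.844] [[-0.64, 0.77, 0.0], [0.63, 0.53, -0.56], [-0.43, -0.36, -0.83]]
top [[476.6, 0.0, 324.2], [0.0, 476.6, 200.7], [0.0, 0.0, 1.0]] [ 0.446 -0.033  1.379] [[0.03, -1.0, 0.01], [-0.99, -0.03, -0.13], [0.13, -0.0, -0.99]]
```

View pics/scene0.png

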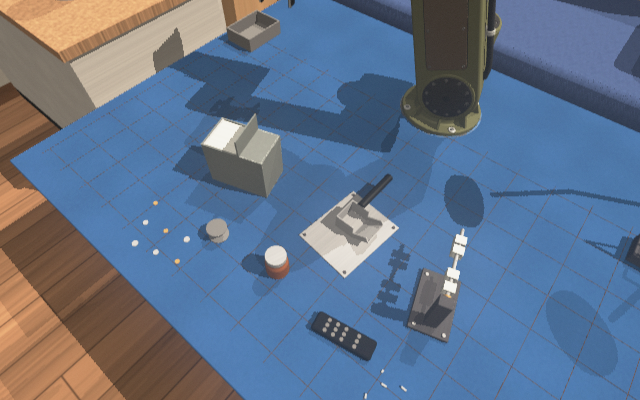

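View pics/top0.png

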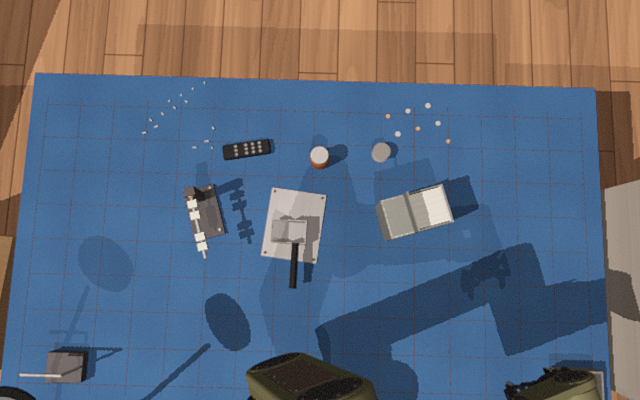

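Top view: the stand is at about (205,215) with offcuts along the rod from (192,205) to (203,243), and the scoop is on the plate at about (292,228) with its handle towards the robot. The bin is at about (415,212), with the jar, spool and remote beyond. I'll zoom in before measuring.

```bash
cat > h.py <<'E'
import cv2,numpy as np
def ray(i,px,z):
    px=np.atleast_2d(np.asarray(px,float)); K,R,t=i["mtx"],i["R"],i["t"]
    d=(np.c_[px,np.ones(len(px))]@np.linalg.inv(K).T)@R; c=-R.T@t
    return c+d*((z-c[2])/d[:,2])[:,None]
def pts(i,d):
    v,u=np.indices(d.shape); K=i["mtx"]
    P=np.stack([(u-K[0,2])/K[0,0]*d,(v-K[1,2])/K[1,1]*d,d],-1)
    return (P-i["t"])@i["R"]
def proj(i,X):
    c=np.atleast_2d(X)@i["R"].T+i["t"]; p=c@i["mtx"].T; return p[:,:2]/p[:,2:]
E
python3 - <<'E'
from h import *
t=np.load("top0.npz");p=t["p"][:,:,::-1]
a=cv2.resize(p[175:295,180:330],None,fx=4,fy=4,interpolation=cv2.INTER_CUBIC)
b=cv2.resize(p[175:250,370:460],(200,167))
s=np.load("scene0.npz")["p"][:,:,::-1]
c=cv2.resize(s[220:300,425:475],(200,320),interpolation=cv2.INTER_CUBIC)
o=np.zeros((490,800,3),np.uint8);o[:480,:600]=a;o[:167,600:]=b;o[170:490,600:]=c
cv2.imwrite("pics/z1.png",o)
# height maps
X=pts(t,t["d"]);z=X[...,2]
for (n,r,lo,hi) in [("bintop",(170,250,365,470),.128,.150),("scoopbits",(180,295,255,330),.012,.09),("rod",(175,265,175,225),.09,.145),("plate",(180,270,255,335),.002,.0065)]:
    m=np.zeros(z.shape,bool);m[r[0]:r[1],r[2]:r[3]]=1;m&=(z>lo)&(z<hi)&(t["d"]>0)
    q=X[m];rc=cv2.minAreaRect((q[:,:2]*1000).astype(np.float32));print(n,m.sum(),np.round(q.mean(0),3),rc)
E
```

```text
bintop 2355 [ 0.593 -0.281  0.139] ((593.4666137695312, -281.10821533203125), (104.51236724853516, 171.4355926513672), 17.07931900024414)
scoopbits 735 [0.496 0.062 0.04 ] ((502.8304443359375, 62.087833404541016), (100.7762451171875, 242.56161499023438), 88.50175476074219)
rod 614 [0.562 0.299 0.123] ((549.9243774414062, 296.6721496582031), (193.1624755859375, 30.912372589111328), 16.787290573120117)
plate 1854 [0.564 0.041 0.004] ((560.787109375, 46.96917724609375), (258.3738098144531, 231.150146484375), 1.5306875705718994)
```

View pics/z1.png

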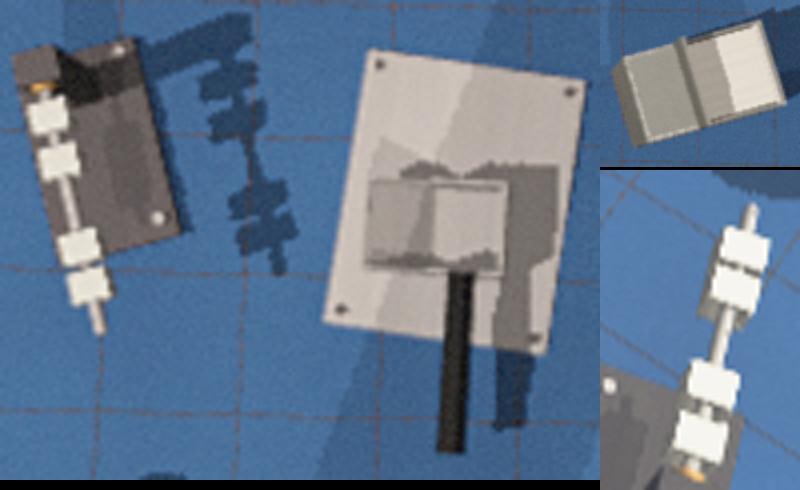

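The zoom shows four offcuts on the rod, in two pairs. The scoop's chute points left (world +y), and the bin's flap is on its right side with the hinge at the world -y end. Next I'll measure the offcuts, the rod and the scoop.

```bash
cat >> h.py <<'E'
def scoopfit(t,roi):
    "roi rows/cols; handle from dark pixels cast on z=.058; returns origin, yaw"
    hsv=cv2.cvtColor(t["p"],cv2.COLOR_RGB2HSV);m=(hsv[...,2]<60)
    X=pts(t,t["d"]);m&=(X[...,2]>.045)&(X[...,2]<.075)
    k=np.zeros_like(m);k[roi[0]:roi[1],roi[2]:roi[3]]=1;m&=k
    v,u=np.nonzero(m);P=ray(t,np.c_[u,v],.056)[:,:2]
    return P,cv2.minAreaRect((P*1000).astype(np.float32))
E
python3 - <<'E'
from h import *
t=np.load("top0.npz")
P,rc=scoopfit(t,(230,295,270,320));print(len(P),rc,P.mean(0))
vx=cv2.fitLine(P.astype(np.float32),cv2.DIST_HUBER,0,.01,.01).ravel();print("handle line",vx,np.degrees(np.arctan2(vx[1],vx[0])))
e=(P-vx[2:])@vx[:2];print("ends",e.min(),e.max(),vx[2:]+e.min()*vx[:2],vx[2:]+e.max()*vx[:2])
hsv=cv2.cvtColor(t["p"],cv2.COLOR_RGB2HSV)
m=((hsv[...,2]>190)&(hsv[...,1]<40)).astype(np.uint8);k=np.zeros_like(m);k[180:262,183:215]=1;m*=k
# erode away rod
m2=cv2.morphologyEx(m,cv2.MORPH_OPEN,np.ones((4,4),np.uint8))
n,l,st,c=cv2.connectedComponentsWithStats(m2)
C=ray(t,c[1:],.128);print(st[1:].tolist());print(np.round(C,4))
f=cv2.fitLine(C[:,:2].astype(np.float32),cv2.DIST_L2,0,.01,.01).ravel();print(f,np.degrees(np.arctan2(f[1],f[0])))
v,u=np.nonzero(m);Q=ray(t,np.c_[u,v],.12)[:,:2];e=(Q-f[2:])@f[:2]*np.sign(f[0]);i=e.argmin();print("rod end",Q[i],e.min())
# two-view check in scene
s=np.load("scene0.npz")
print("scene px of offcuts",proj(s,C).round(1).tolist(), "rod end",proj(s,[*Q[i],.12]))
E
```

```text
264 ((443.4263916015625, 41.5585823059082), (16.813501358032227, 120.84383392333984), 87.95002746582031) [0.44211662 0.04173713]
handle line [ 0.9996774  -0.02539856  0.44211662  0.04173713] -1.4553869
ends -0.059047912310635366 0.06167854167225488 [0.38308775 0.04323686] [0.50377526 0.04017058]
[[189, 201, 9, 8, 64], [191, 212, 9, 8, 64], [196, 234, 9, 8, 63], [199, 243, 9, 8, 63]]
[[0.5942 0.309  0.128 ]
 [0.5656 0.3011 0.128 ]
 [0.5083 0.2842 0.128 ]
 [0.4844 0.2759 0.128 ]]
[0.9578661  0.28721517 0.53812593 0.2925554 ] 16.691307
rod end [0.45775384 0.27052   ] -0.08331459505176898
scene px of offcuts [[448.2, 283.8], [451.5, 271.2], [457.4, 247.1], [459.2, 237.3]] rod end [[461.52371955 229.54751994]]
```

Request:
{"op": "servo_tool", "data": {"targets": [{"travel":[0,0,-0.04],"turn":0.078},{"travel":[0.026,-0.033,-0.015]},{"travel":[0.026,-0.033,-0.015]},{"travel":[0.026,-0.033,-0.015]},{"travel":[0.026,-0.033,-0.015]},{"travel":[0.026,-0.033,-0.015]},{"travel":[0.026,-0.033,-0.015]},{"travel":[0.026,-0.033,-0.015]},{"travel":[0.026,-0.033,-0.015]},{"travel":[0.026,-0.033,-0.015]},{"travel":[0.026,-0.033,-0.015]},{"travel":[0.026,-0.033,-0.015]},{"travel":[0.026,-0.033,-0.015]},{"travel":[0.026,-0.033,-0.015]},{"travel":[0,0,0]}]}}

```text
invalid input at $.targets[1]: expected keys travel, turn
```

Request:
{"op": "servo_tool", "data": {"targets": [{"travel":[0.048,0.0144,0]},{"travel":[0.048,0.0144,0]},{"travel":[0.048,0.0144,0]},{"travel":[0.048,0.0144,0]},{"travel":[0.048,0.0144,0]},{"travel":[0.048,0.0144,0]},{"travel":[0.048,0.0144,0]},{"travel":[0.048,0.0144,0]},{"travel":[0.048,0.0144,0]},{"travel":[0.048,0.0144,0]},{"travel":[0.048,0.0144,0]},{"travel":[0.048,0.0144,0]},{"travel":[0,0,0]}]}}

```text
invalid input at $.targets[0]: expected keys travel, turn
```

Request:
{"op": "servo_tool", "data": {"targets": [{"travel":[0,0,-0.04],"turn":0.078},{"travel":[0.026,-0.033,-0.015],"turn":0},{"travel":[0.026,-0.033,-0.015],"turn":0},{"travel":[0.026,-0.033,-0.015],"turn":0},{"travel":[0.026,-0.033,-0.015],"turn":0},{"travel":[0.026,-0.033,-0.015],"turn":0},{"travel":[0.026,-0.033,-0.015],"turn":0},{"travel":[0.026,-0.033,-0.015],"turn":0},{"travel":[0.026,-0.033,-0.015],"turn":0},{"travel":[0.026,-0.033,-0.015],"turn":0},{"travel":[0.026,-0.033,-0.015],"turn":0},{"travel":[0.026,-0.033,-0.015],"turn":0},{"travel":[0.026,-0.033,-0.015],"turn":0},{"travel":[0.026,-0.033,-0.015],"turn":0},{"travel":[0,0,0],"turn":0}]}}

```text
t: 1.6
tool_pos: [0.4, -0.0009, 0.4923]
orientation: [0.989, 0.148, 0.001, -0.0]
wrist_force: [0.3, -1.2, 0.3]
finger_gap: 0.0851
grasp_force: 0.0
```

Request:
{"op": "servo_tool", "data": {"targets": [{"travel":[0.048,0.0144,0],"turn":0},{"travel":[0.048,0.0144,0],"turn":0},{"travel":[0.048,0.0144,0],"turn":0},{"travel":[0.048,0.0144,0],"turn":0},{"travel":[0.048,0.0144,0],"turn":0},{"travel":[0.048,0.0144,0],"turn":0},{"travel":[0.048,0.0144,0],"turn":0},{"travel":[0.048,0.0144,0],"turn":0},{"travel":[0.048,0.0144,0],"turn":0},{"travel":[0.048,0.0144,0],"turn":0},{"travel":[0.048,0.0144,0],"turn":0},{"travel":[0,0,0],"turn":0}]}}

```text
t: 2.8
tool_pos: [0.774, -0.0042, 0.4166]
orientation: [0.989, 0.146, 0.04, 0.006]
wrist_force: [-0.6, 0.8, -0.7]
finger_gap: 0.0853
grasp_force: 0.0
```

```bash
cat > st.py <<'E'
from rig import arm
import numpy as np
from scipy.spatial.transform import Rotation as Ro
s=arm.get_state();R=Ro.from_quat(s["orientation"]).as_matrix()
print("t",s["t"],"q",np.round(s["qpos"],3),"p",np.round(s["tool_pos"],4),"\nR",np.round(R,3).tolist(),"F",np.round(s["wrist_force"],1),"gap",round(s["finger_gap"],4),"gf",s["grasp_force"])
E
python3 st.py
```

```text
t 2.8 q [-0.054  0.899  0.238  0.004  1.924  1.226] p [ 0.774  -0.0042  0.4166] 
R [[0.955, 0.287, 0.08], [0.288, -0.958, -0.0], [0.076, 0.023, -0.997]] F [-0.6  0.8 -0.7] gap 0.0853 gf 0.0
```

Request:
{"op": "servo_tool", "data": {"targets": [{"travel":[0.048,0.0144,0],"turn":0},{"travel":[0.048,0.0144,0],"turn":0},{"travel":[0.048,0.0144,0],"turn":0},{"travel":[0.048,0.0144,0],"turn":0},{"travel":[0.048,0.0144,0],"turn":0},{"travel":[0,0,0],"turn":0}]}}

```text
t: 3.4
tool_pos: [0.8317, -0.0029, 0.3616]
orientation: [0.984, 0.145, 0.103, 0.016]
wrist_force: [-0.3, 0.7, -0.3]
finger_gap: 0.0857
grasp_force: 0.0
```

```bash
python3 st.py
```

```text
t 3.4 q [-0.05   0.977  0.237  0.01   1.719  1.231] p [ 0.8317 -0.0029  0.3616] 
R [[0.937, 0.282, 0.208], [0.288, -0.957, -0.001], [0.199, 0.061, -0.978]] F [-0.3  0.7 -0.3] gap 0.0857 gf 0.0
```

Request:
{"op": "servo_tool", "data": {"targets": [{"travel":[0.046,0.014,0],"turn":0},{"travel":[0.046,0.014,0],"turn":0},{"travel":[0.046,0.014,0],"turn":0},{"travel":[0.046,0.014,0],"turn":0},{"travel":[0.046,0.014,0],"turn":0},{"travel":[0.046,0.014,0],"turn":0}]}}

```text
t: 4.0
tool_pos: [0.877, -0.0028, 0.3448]
orientation: [0.973, 0.143, 0.182, 0.028]
wrist_force: [0.0, 0.4, 0.4]
finger_gap: 0.0853
grasp_force: 0.0
```

```bash
python3 st.py
```

```text
t 4.0 q [-0.049  1.012  0.235  0.016  1.526  1.231] p [ 0.877  -0.0028  0.3448] 
R [[0.893, 0.269, 0.361], [0.289, -0.957, -0.001], [0.345, 0.106, -0.933]] F [0.  0.4 0.4] gap 0.0853 gf 0.0
```

Request:
{"op": "servo_tool", "data": {"targets": [{"travel":[-0.046,-0.014,0],"turn":0},{"travel":[-0.046,-0.014,0],"turn":0},{"travel":[-0.046,-0.014,0],"turn":0},{"travel":[-0.046,-0.014,0],"turn":0}]}}

```text
t: 4.4
tool_pos: [0.7776, -0.0029, 0.307]
orientation: [0.972, 0.143, 0.182, 0.027]
wrist_force: [2.1, 0.4, -0.7]
finger_gap: 0.0857
grasp_force: 0.0
```

```bash
python3 st.py
```

```text
t 4.4 q [-0.056  0.633  0.962  0.021  1.179  1.217] p [ 0.7776 -0.0029  0.307 ] 
R [[0.893, 0.269, 0.361], [0.289, -0.957, -0.001], [0.345, 0.105, -0.933]] F [ 2.1  0.4 -0.7] gap 0.0857 gf 0.0
```

```bash
cat > mv.py <<'E'
# travel between world points of the grasp point (6 mm ahead of TCP), in the present tool frame
from rig import arm
import numpy as np
from scipy.spatial.transform import Rotation as Ro
s=arm.get_state();R=Ro.from_quat(s["orientation"]).as_matrix()
def here(): return s["tool_pos"]+.006*R[:,2]
def legs(*P):
    a=here()
    for p in P:
        d=R.T@(np.array(p)-a);a=np.array(p);n=int(np.ceil(np.linalg.norm(d)/.045));print(np.round(p,3),"travel",np.round(d,4),"rows",n,np.round(d/n,4))
E
python3 - <<'E'
from mv import *
D=[([-1.267,.301,1.522,1.321],.5493,.256),([-.054,.899,.238,1.924],.774,.4166),([0,.977,.237,1.719],.8317,.3616),([0,1.012,.235,1.526],.877,.3448),([0,.633,.962,1.179],.7776,.307)]
A=[];b=[]
for q,r,z in D:
    a1,a2,a3=q[1],q[1]+q[2],q[1]+q[2]+q[3]
    A+=[[1,np.sin(a1),np.sin(a2),np.sin(a3),0],[0,np.cos(a1),np.cos(a2),np.cos(a3),1]];b+=[r,z]
x,res,_,sv=np.linalg.lstsq(np.array(A),np.array(b),rcond=None);print("a l1 l2 l3 h",x.round(3),np.round(A@x-b,4),sv.round(2))
u=np.array([.9579,.2872,0]);C=[[.4844,.2759],[.5083,.2842],[.5656,.3011],[.5942,.309]]
for c in C: print(np.round(np.array([*c,.118])-.004*u,4))
c=np.array([*C[0],.118])-.004*u
legs(c+[-.01,0,.09],c,c-.07*u,c-.07*u+[0,0,.03],[.535,.045,.085+.03],[.535,.045,.085])
E
```

```text
a l1 l2 l3 h [-0.058  0.48   0.482  0.197  0.117] [ 0.0014  0.0009 -0.0031  0.0045  0.0006 -0.0013  0.     -0.0046  0.0012
  0.0004] [3.78 3.17 0.73 0.29 0.14]
[0.4806 0.2748 0.118 ]
[0.5045 0.2831 0.118 ]
[0.5618 0.3    0.118 ]
[0.5904 0.3079 0.118 ]
[0.471 0.275 0.208] travel [-0.228  -0.3589 -0.0249] rows 10 [-0.0228 -0.0359 -0.0025]
[0.481 0.275 0.118] travel [-0.0222 -0.0068  0.0875] rows 3 [-0.0074 -0.0023  0.0292]
[0.414 0.255 0.118] travel [-0.0657  0.0012 -0.0242] rows 2 [-0.0328  0.0006 -0.0121]
[0.414 0.255 0.148] travel [ 0.0104  0.0032 -0.028 ] rows 1 [ 0.0104  0.0032 -0.028 ]
[0.535 0.045 0.115] travel [0.0365 0.2299 0.0749] rows 6 [0.0061 0.0383 0.0125]
[0.535 0.045 0.085] travel [-0.0104 -0.0032  0.028 ] rows 1 [-0.0104 -0.0032  0.028 ]
```

Request:
{"op": "servo_tool", "data": {"gripper": 60, "targets": [{"travel":[-0.0228,-0.0359,-0.0025],"turn":0},{"travel":[-0.0228,-0.0359,-0.0025],"turn":0},{"travel":[-0.0228,-0.0359,-0.0025],"turn":0},{"travel":[-0.0228,-0.0359,-0.0025],"turn":0},{"travel":[-0.0228,-0.0359,-0.0025],"turn":0},{"travel":[-0.0228,-0.0359,-0.0025],"turn":0},{"travel":[-0.0228,-0.0359,-0.0025],"turn":0},{"travel":[-0.0228,-0.0359,-0.0025],"turn":0},{"travel":[-0.0228,-0.0359,-0.0025],"turn":0},{"travel":[-0.0228,-0.0359,-0.0025],"turn":0},{"travel":[0,0,0],"turn":0},{"travel":[0,0,0],"turn":0}]}}

```text
t: 5.6
tool_pos: [0.4695, 0.2755, 0.2144]
orientation: [0.972, 0.144, 0.182, 0.027]
wrist_force: [1.3, -0.2, 0.8]
finger_gap: 0.0513
grasp_force: 0.0
```

```bash
python3 - <<'E'
from h import *
from mv import *
i=arm.camera_info("wrist");p,d=arm.camera("wrist");np.savez("w1.npz",p=p,d=d,**i);cv2.imwrite("pics/w1.png",p[:,:,::-1])
u=np.array([.9579,.2872,0])
print(here().round(4));c=np.array([.4806,.2748,.118]);legs(c)
print("pads px",proj(i,here()).round(),"offcut preds",proj(i,[[.4844,.2759,.128],[.5083,.2842,.128]]).round(), "rod end",proj(i,[.4583,.2686,.12]).round())
E
```

```text
[0.4717 0.2755 0.2088]
[0.481 0.275 0.118] travel [-0.0236 -0.0064  0.0879] rows 3 [-0.0079 -0.0021  0.0293]
pads px [[320. 277.]] offcut preds [[314. 239.]
 [312. 207.]] rod end [[313. 270.]]
```

View pics/w1.png

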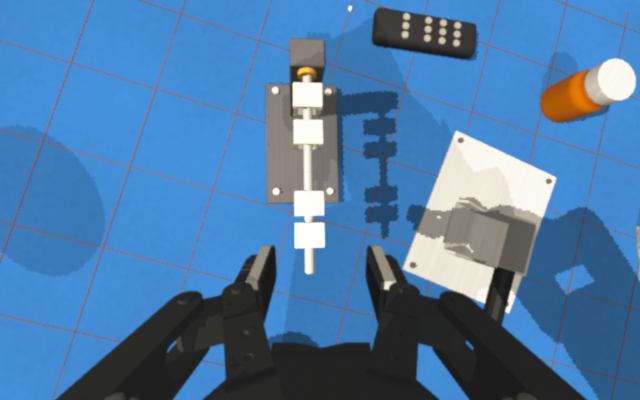

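The wrist view shows the four offcuts at (309,235), (309,203), (307,132) and (307,94), and the rod end at (309,272). They sit a few mm left of the prediction, so I'll refine from this view.

```bash
python3 - <<'E'
from h import *
from mv import *
t=np.load("w1.npz");hsv=cv2.cvtColor(t["p"],cv2.COLOR_RGB2HSV)
m=((hsv[...,2]>190)&(hsv[...,1]<45)).astype(np.uint8);k=np.zeros_like(m);k[75:285,285:330]=1;m*=k
n,l,st,c=cv2.connectedComponentsWithStats(cv2.morphologyEx(m,cv2.MORPH_OPEN,np.ones((15,15),np.uint8)))
print(st[1:].tolist());C=ray(t,c[1:],.128);print(C.round(4))
f=cv2.fitLine(C[:,:2].astype(np.float32),2,0,.01,.01).ravel();print(f,np.degrees(np.arctan2(f[1],f[0])))
v=np.nonzero(m.any(1))[0].max();uu=np.nonzero(m[v])[0].mean();print("rodend",ray(t,[uu,v],.12))
u=np.array([f[0],f[1],0])
for q in C[::-1]: c=q*[1,1,0]+[0,0,.118]-.004*u; print(c.round(4))
legs(c if 0 else C[-1]*[1,1,0]+[0,0,.118]-.004*u)
E
```

```text
[[293, 82, 30, 25, 730], [293, 119, 30, 25, 744], [294, 190, 30, 26, 764], [294, 222, 31, 26, 787]]
[[0.596  0.3132 0.128 ]
 [0.5668 0.3047 0.128 ]
 [0.5109 0.288  0.128 ]
 [0.4863 0.2804 0.128 ]]
[0.9579788  0.286839   0.54000646 0.29657322] 16.668806
rodend [[0.45537872 0.27160059 0.12      ]]
[0.4825 0.2792 0.118 ]
[0.507  0.2868 0.118 ]
[0.563  0.3036 0.118 ]
[0.5922 0.3121 0.118 ]
[0.483 0.279 0.118] travel [-0.021  -0.0108  0.0884] rows 3 [-0.007  -0.0036  0.0295]
```

Request:
{"op": "servo_tool", "data": {"targets": [{"travel":[-0.007,-0.0036,0.0295],"turn":0},{"travel":[-0.007,-0.0036,0.0295],"turn":0},{"travel":[-0.007,-0.0036,0.0295],"turn":0},{"travel":[0,0,0],"turn":0},{"travel":[0,0,0],"turn":0}]}}

```text
t: 6.15
tool_pos: [0.4807, 0.2787, 0.1234]
orientation: [0.973, 0.143, 0.181, 0.027]
wrist_force: [1.0, -0.0, 0.9]
finger_gap: 0.0515
grasp_force: 0.0
```

Request:
{"op": "servo_tool", "data": {"gripper": 0, "targets": [{"travel":[0,0,0],"turn":0},{"travel":[0,0,0],"turn":0},{"travel":[0,0,0],"turn":0},{"travel":[0,0,0],"turn":0},{"travel":[0,0,0],"turn":0},{"travel":[0,0,0],"turn":0},{"travel":[0,0,0],"turn":0},{"travel":[0,0,0],"turn":0}]}}

```text
t: 6.95
tool_pos: [0.4805, 0.2795, 0.1243]
orientation: [0.972, 0.143, 0.182, 0.027]
wrist_force: [-2.6, -2.5, 7.4]
finger_gap: 0.0231
grasp_force: 59.6
```

```bash
python3 - <<'E'
from h import *
from mv import *
print(here().round(4));p,d=arm.camera("wrist");cv2.imwrite("pics/w2.png",p[80:400,150:490,::-1])
E
```

```text
[0.4827 0.2795 0.1187]
```

View pics/w2.png

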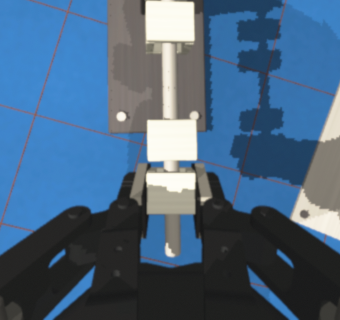

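The pads hold only the outermost offcut. Now I'll slide it off and carry it to the scoop.

```bash
python3 - <<'E'
from mv import *
a=here();u=np.array([.958,.287,0]);b=a-.07*u+[0,0,.001]
legs(a+[0,0,.001],b,b+[0,0,.03],[.54,.042,.115],[.54,.042,.077])
print("return from scoop to pre2:")
R0=R.T@(np.array([.507,.2868,.118])-np.array([.54,.042,.077]));
def L(a,b): print(np.round(R.T@(np.array(b)-np.array(a)),4))
L([.54,.042,.077],[.54,.042,.15]);L([.54,.042,.15],[.50,.2847,.185]);L([.50,.2847,.185],[.507,.2868,.118])
E
```

```text
[0.483 0.28  0.12 ] travel [ 0.0003  0.0001 -0.0009] rows 1 [ 0.0003  0.0001 -0.0009]
[0.416 0.259 0.12 ] travel [-0.0656  0.0012 -0.0243] rows 2 [-0.0328  0.0006 -0.0121]
[0.416 0.259 0.15 ] travel [ 0.0104  0.0031 -0.028 ] rows 1 [ 0.0104  0.0031 -0.028 ]
[0.54  0.042 0.115] travel [0.0362 0.238  0.0774] rows 6 [0.006  0.0397 0.0129]
[0.54  0.042 0.077] travel [-0.0132 -0.004   0.0354] rows 1 [-0.0132 -0.004   0.0354]
return from scoop to pre2:
[ 0.0253  0.0076 -0.068 ]
[ 0.0465 -0.2395 -0.0471]
[-0.0164 -0.0071  0.065 ]
```

Request:
{"op": "servo_tool", "data": {"targets": [{"travel":[0.0003,0,-0.001],"turn":0},{"travel":[-0.016,0.0003,-0.006],"turn":0},{"travel":[-0.016,0.0003,-0.006],"turn":0},{"travel":[-0.017,0.0003,-0.006],"turn":0},{"travel":[-0.017,0.0003,-0.006],"turn":0},{"travel":[0.0104,0.0031,-0.028],"turn":0},{"travel":[0.006,0.0397,0.0129],"turn":0},{"travel":[0.006,0.0397,0.0129],"turn":0},{"travel":[0.006,0.0397,0.0129],"turn":0},{"travel":[0.006,0.0397,0.0129],"turn":0},{"travel":[0.006,0.0397,0.0129],"turn":0},{"travel":[0.006,0.0397,0.0129],"turn":0},{"travel":[-0.0066,-0.002,0.0177],"turn":0},{"travel":[-0.0066,-0.002,0.0177],"turn":0},{"travel":[0,0,0],"turn":0},{"travel":[0,0,0],"turn":0}]}}

```text
t: 8.6
tool_pos: [0.5368, 0.0417, 0.0811]
orientation: [0.973, 0.144, 0.181, 0.027]
wrist_force: [0.3, -0.1, 0.3]
finger_gap: 0.0231
grasp_force: 59.0
```

```bash
python3 - <<'E'
from h import *
from mv import *
print(here().round(4));i=arm.camera_info("wrist");p,d=arm.camera("wrist");np.savez("w3.npz",p=p,d=d,**i);cv2.imwrite("pics/w3.png",p[100:400,150:500,::-1])
E
```

```text
[0.5389 0.0417 0.0755]
```

View pics/w3.png

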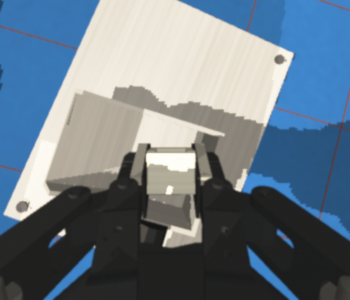

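The first offcut is held over the bowl, with the bowl floor around it. I'll release it and go to the second.

Request:
{"op": "servo_tool", "data": {"gripper": 50, "targets": [{"travel":[0,0,0],"turn":0},{"travel":[0,0,0],"turn":0},{"travel":[0,0,0],"turn":0},{"travel":[0,0,0],"turn":0},{"travel":[0.0126,0.0038,-0.034],"turn":0},{"travel":[0.0126,0.0038,-0.034],"turn":0},{"travel":[0.0078,-0.0399,-0.0078],"turn":0},{"travel":[0.0078,-0.0399,-0.0078],"turn":0},{"travel":[0.0078,-0.0399,-0.0078],"turn":0},{"travel":[0.0078,-0.0399,-0.0078],"turn":0},{"travel":[0.0078,-0.0399,-0.0078],"turn":0},{"travel":[0.0078,-0.0399,-0.0078],"turn":0},{"travel":[0,0,0],"turn":0}]}}

```text
t: 9.95
tool_pos: [0.4964, 0.2883, 0.1889]
orientation: [0.972, 0.145, 0.182, 0.026]
wrist_force: [0.1, 0.3, -0.3]
finger_gap: 0.0428
grasp_force: 0.0
```

```bash
python3 - <<'E'
from mv import *
legs([.505,.2862,.119])
from h import *
t=np.load("w3.npz");p,d=arm.camera("top");i=arm.camera_info("top");cv2.imwrite("pics/t1.png",cv2.resize(p[200:300,255:335,::-1],None,fx=4,fy=4))
E
```

```text
[0.505 0.286 0.119] travel [-0.0171 -0.0029  0.0623] rows 2 [-0.0085 -0.0015  0.0312]
```

View pics/t1.png

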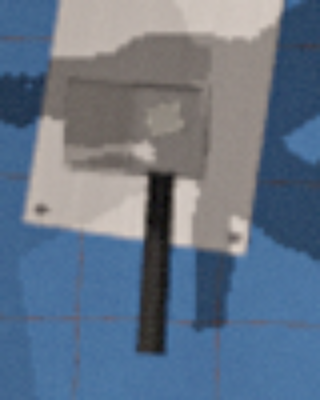

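The top view shows the offcut inside the bowl at about (163,118) in the crop. On to the second.

Request:
{"op": "servo_tool", "data": {"targets": [{"travel":[-0.0085,-0.0015,0.0312],"turn":0},{"travel":[-0.0085,-0.0015,0.0312],"turn":0},{"travel":[0,0,0],"turn":0},{"travel":[0,0,0],"turn":0}]}}

```text
t: 10.4
tool_pos: [0.5039, 0.2816, 0.1241]
orientation: [0.973, 0.143, 0.181, 0.027]
wrist_force: [-0.6, 0.0, 1.6]
finger_gap: 0.0428
grasp_force: 0.0
```

Request:
{"op": "servo_tool", "data": {"gripper": 0, "targets": [{"travel":[0,0,0],"turn":0},{"travel":[0,0,0],"turn":0},{"travel":[0,0,0],"turn":0},{"travel":[0,0,0],"turn":0},{"travel":[0,0,0],"turn":0},{"travel":[0,0,0],"turn":0},{"travel":[0.0003,0,-0.001],"turn":0}]}}

```text
t: 11.1
tool_pos: [0.5039, 0.2824, 0.1259]
orientation: [0.972, 0.143, 0.182, 0.027]
wrist_force: [-0.3, 0.1, 0.1]
finger_gap: 0.0227
grasp_force: 59.7
```

```bash
python3 - <<'E'
from mv import *
a=here();print(a.round(4));u=np.array([.958,.287,0])
b=a-.095*u
legs(b,b+[0,0,.03],[.528,.045,.115],[.528,.045,.085],[.528,.045,.15],[.555,.3012,.185],[.561,.303,.119])
E
```

```text
[0.506  0.2824 0.1203]
[0.415 0.255 0.12 ] travel [-0.0891  0.0016 -0.0329] rows 3 [-0.0297  0.0005 -0.011 ]
[0.415 0.255 0.15 ] travel [ 0.0104  0.0031 -0.028 ] rows 1 [ 0.0104  0.0031 -0.028 ]
[0.528 0.045 0.115] travel [0.028  0.2279 0.0738] rows 6 [0.0047 0.038  0.0123]
[0.528 0.045 0.085] travel [-0.0104 -0.0031  0.028 ] rows 1 [-0.0104 -0.0031  0.028 ]
[0.528 0.045 0.15 ] travel [ 0.0225  0.0068 -0.0606] rows 2 [ 0.0112  0.0034 -0.0303]
[0.555 0.301 0.185] travel [ 0.1102 -0.2344 -0.023 ] rows 6 [ 0.0184 -0.0391 -0.0038]
[0.561 0.303 0.119] travel [-0.0169 -0.007   0.0637] rows 2 [-0.0085 -0.0035  0.0319]
```

Request:
{"op": "servo_tool", "data": {"targets": [{"travel":[-0.018,0.0003,-0.0066],"turn":0},{"travel":[-0.018,0.0003,-0.0066],"turn":0},{"travel":[-0.018,0.0003,-0.0066],"turn":0},{"travel":[-0.018,0.0003,-0.0066],"turn":0},{"travel":[-0.0175,0.0003,-0.0065],"turn":0},{"travel":[0.0104,0.0031,-0.028],"turn":0},{"travel":[0.0047,0.038,0.0123],"turn":0},{"travel":[0.0047,0.038,0.0123],"turn":0},{"travel":[0.0047,0.038,0.0123],"turn":0},{"travel":[0.0047,0.038,0.0123],"turn":0},{"travel":[0.0047,0.038,0.0123],"turn":0},{"travel":[0.0047,0.038,0.0123],"turn":0},{"travel":[-0.0104,-0.0031,0.028],"turn":0},{"travel":[0,0,0],"turn":0},{"travel":[0,0,0],"turn":0}]}}

```text
t: 12.6
tool_pos: [0.5251, 0.0452, 0.0899]
orientation: [0.973, 0.144, 0.181, 0.027]
wrist_force: [0.1, 0.2, 0.2]
finger_gap: 0.0227
grasp_force: 59.7
```

Request:
{"op": "servo_tool", "data": {"gripper": 50, "targets": [{"travel":[0,0,0],"turn":0},{"travel":[0,0,0],"turn":0},{"travel":[0,0,0],"turn":0},{"travel":[0,0,0],"turn":0},{"travel":[0.0112,0.0034,-0.0303],"turn":0},{"travel":[0.0112,0.0034,-0.0303],"turn":0},{"travel":[0.0184,-0.0391,-0.0038],"turn":0},{"travel":[0.0184,-0.0391,-0.0038],"turn":0},{"travel":[0.0184,-0.0391,-0.0038],"turn":0},{"travel":[0.0184,-0.0391,-0.0038],"turn":0},{"travel":[0.0184,-0.0391,-0.0038],"turn":0},{"travel":[0.0184,-0.0391,-0.0038],"turn":0},{"travel":[0,0,0],"turn":0},{"travel":[0,0,0],"turn":0}]}}

```text
t: 14.0
tool_pos: [0.5522, 0.302, 0.1888]
orientation: [0.973, 0.144, 0.181, 0.027]
wrist_force: [0.4, 0.2, -0.0]
finger_gap: 0.0427
grasp_force: 0.0
```

```bash
python3 - <<'E'
from mv import *
from h import *
legs([.561,.303,.119])
p,d=arm.camera("top");a=cv2.resize(p[200:300,255:335,::-1],None,fx=4,fy=4)
i=arm.camera_info("wrist");q,d=arm.camera("wrist");np.savez("w4.npz",p=q,d=d,**i)
cv2.imwrite("pics/c2.png",np.hstack([a,q[:,160:580,::-1]]))
hsv=cv2.cvtColor(q,cv2.COLOR_RGB2HSV);m=((hsv[...,2]>190)&(hsv[...,1]<45)).astype(np.uint8)
n,l,st,c=cv2.connectedComponentsWithStats(cv2.morphologyEx(m,cv2.MORPH_OPEN,np.ones((15,15),np.uint8)))
for s_,c_ in zip(st[1:],c[1:]): print(s_.tolist(),ray(dict(i),c_,.128).round(4))
E
```

```text
[0.561 0.303 0.119] travel [-0.0158 -0.0059  0.0623] rows 2 [-0.0079 -0.003   0.0312]
[616, 133, 24, 36, 714] [[0.7045 0.074  0.128 ]]
[295, 183, 34, 29, 974] [[0.5967 0.3135 0.128 ]]
[295, 226, 33, 29, 939] [[0.5674 0.3058 0.128 ]]
[527, 229, 42, 66, 2249] [[0.6001 0.1233 0.128 ]]
[439, 247, 74, 79, 2715] [[0.565  0.1782 0.128 ]]
```

View pics/c2.png

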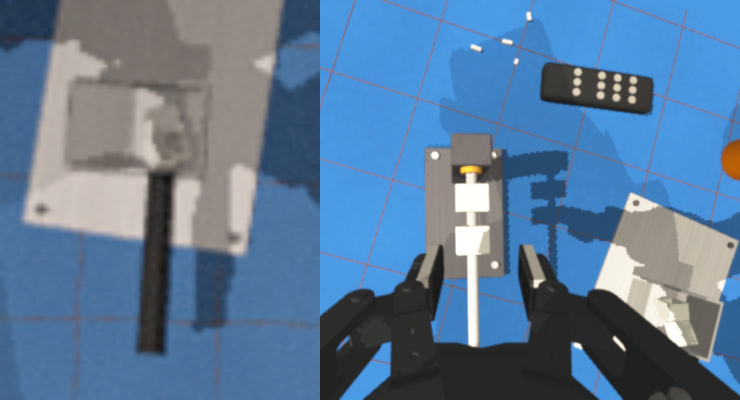

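Both dropped offcuts are in the bowl (right panel, about (680,310)), and two remain on the rod at (470,197) and (470,240). Now the third.

```bash
python3 - <<'E'
from mv import *
g=np.array([.5632,.3045,.120]);u=np.array([.958,.287,0]);b=g-.145*u
legs(g,b,b+[0,0,.03],[.553,.04,.115],[.553,.04,.090],[.553,.04,.15],[.585,.3099,.185],[.5925,.312,.120])
E
```

```text
[0.563 0.304 0.12 ] travel [-0.0129 -0.0081  0.0622] rows 2 [-0.0065 -0.0041  0.0311]
[0.424 0.263 0.12 ] travel [-0.1361  0.0025 -0.0499] rows 4 [-0.034   0.0006 -0.0125]
[0.424 0.263 0.15 ] travel [ 0.0103  0.0032 -0.028 ] rows 1 [ 0.0103  0.0032 -0.028 ]
[0.553 0.04  0.115] travel [0.0386 0.2443 0.0793] rows 6 [0.0064 0.0407 0.0132]
[0.553 0.04  0.09 ] travel [-0.0086 -0.0026  0.0233] rows 1 [-0.0086 -0.0026  0.0233]
[0.553 0.04  0.15 ] travel [ 0.0206  0.0063 -0.056 ] rows 2 [ 0.0103  0.0032 -0.028 ]
[0.585 0.31  0.185] travel [ 0.1185 -0.2461 -0.0216] rows 7 [ 0.0169 -0.0352 -0.0031]
[0.592 0.312 0.12 ] travel [-0.015  -0.0068  0.0633] rows 2 [-0.0075 -0.0034  0.0317]
```

Request:
{"op": "servo_tool", "data": {"targets": [{"travel":[-0.0065,-0.0041,0.0311],"turn":0},{"travel":[-0.0065,-0.0041,0.0311],"turn":0},{"travel":[0,0,0],"turn":0},{"travel":[0,0,0],"turn":0}]}}

```text
t: 14.5
tool_pos: [0.5613, 0.3046, 0.1264]
orientation: [0.973, 0.143, 0.181, 0.027]
wrist_force: [-1.1, 0.1, 0.6]
finger_gap: 0.0424
grasp_force: 0.0
```

Request:
{"op": "servo_tool", "data": {"gripper": 0, "targets": [{"travel":[0,0,0],"turn":0},{"travel":[0,0,0],"turn":0},{"travel":[0,0,0],"turn":0},{"travel":[0,0,0],"turn":0},{"travel":[0,0,0],"turn":0},{"travel":[0.0003,0,-0.001],"turn":0},{"travel":[-0.017,0.0003,-0.0062],"turn":0},{"travel":[-0.017,0.0003,-0.0062],"turn":0},{"travel":[-0.017,0.0003,-0.0062],"turn":0},{"travel":[-0.017,0.0003,-0.0062],"turn":0},{"travel":[-0.017,0.0003,-0.0063],"turn":0},{"travel":[-0.017,0.0003,-0.0063],"turn":0},{"travel":[-0.017,0.0003,-0.0063],"turn":0},{"travel":[-0.017,0.0003,-0.0063],"turn":0},{"travel":[0.0103,0.0032,-0.028],"turn":0}]}}

```text
t: 16.0
tool_pos: [0.4194, 0.2627, 0.1546]
orientation: [0.973, 0.144, 0.178, 0.028]
wrist_force: [1.8, -0.1, 0.0]
finger_gap: 0.0226
grasp_force: 59.3
```

Request:
{"op": "servo_tool", "data": {"targets": [{"travel":[0.0064,0.0407,0.0132],"turn":0},{"travel":[0.0064,0.0407,0.0132],"turn":0},{"travel":[0.0064,0.0407,0.0132],"turn":0},{"travel":[0.0064,0.0407,0.0132],"turn":0},{"travel":[0.0064,0.0407,0.0132],"turn":0},{"travel":[0.0064,0.0407,0.0132],"turn":0},{"travel":[-0.0086,-0.0026,0.0233],"turn":0},{"travel":[0,0,0],"turn":0},{"travel":[0,0,0],"turn":0}]}}

```text
t: 16.9
tool_pos: [0.5505, 0.0415, 0.0973]
orientation: [0.973, 0.144, 0.181, 0.027]
wrist_force: [0.5, 0.2, -0.5]
finger_gap: 0.0229
grasp_force: 59.2
```

```bash
python3 - <<'E'
from mv import *
from h import *
print(here())
import cv2
i=arm.camera_info("top");p,d=arm.camera("top");np.savez("t3.npz",p=p,d=d,**i)
P,rc=scoopfit(np.load("t3.npz"),(225,295,265,330));print(len(P),rc)
E
```

```text
[0.55269272 0.04149815 0.0916853 ]
12 ((433.50030517578125, 42.78388977050781), (2.7205920219421387, 16.50339698791504), 1.5307098627090454)
```

Request:
{"op": "servo_tool", "data": {"gripper": 50, "targets": [{"travel":[0,0,0],"turn":0},{"travel":[0,0,0],"turn":0},{"travel":[0,0,0],"turn":0},{"travel":[0,0,0],"turn":0},{"travel":[0.0103,0.0032,-0.028],"turn":0},{"travel":[0.0103,0.0032,-0.028],"turn":0},{"travel":[0.0169,-0.0352,-0.0031],"turn":0},{"travel":[0.0169,-0.0352,-0.0031],"turn":0},{"travel":[0.0169,-0.0352,-0.0031],"turn":0},{"travel":[0.0169,-0.0352,-0.0031],"turn":0},{"travel":[0.0169,-0.0352,-0.0031],"turn":0},{"travel":[0.0169,-0.0352,-0.0031],"turn":0},{"travel":[0.0169,-0.0352,-0.0031],"turn":0},{"travel":[0,0,0],"turn":0},{"travel":[0,0,0],"turn":0}]}}

```text
t: 18.45
tool_pos: [0.5819, 0.3116, 0.1916]
orientation: [0.973, 0.144, 0.181, 0.027]
wrist_force: [0.0, -1.2, -0.0]
finger_gap: 0.0427
grasp_force: 0.0
```

```bash
python3 - <<'E'
from mv import *
from h import *
g=np.array([.5925,.3125,.120]);u=np.array([.958,.287,0]);b=g-.175*u
legs(g,b,b+[0,0,.03],[.532,.035,.12],[.532,.035,.095])
i=arm.camera_info("wrist");q,d=arm.camera("wrist")
hsv=cv2.cvtColor(q,cv2.COLOR_RGB2HSV);m=((hsv[...,2]>190)&(hsv[...,1]<45)).astype(np.uint8);m[:,340:]=0
n,l,st,c=cv2.connectedComponentsWithStats(cv2.morphologyEx(m,cv2.MORPH_OPEN,np.ones((15,15),np.uint8)))
for s_,c_ in zip(st[1:],c[1:]): print(s_.tolist(),ray(dict(i),c_,.128).round(4))
p,d=arm.camera("top");i=arm.camera_info("top");np.savez("t3.npz",p=p,d=d,**i)
P,rc=scoopfit(np.load("t3.npz"),(225,295,265,330));print(len(P),rc)
E
```

```text
[0.592 0.312 0.12 ] travel [-0.0149 -0.0055  0.0646] rows 2 [-0.0074 -0.0027  0.0323]
[0.425 0.262 0.12 ] travel [-0.1643  0.0027 -0.0602] rows 4 [-0.0411  0.0007 -0.015 ]
[0.425 0.262 0.15 ] travel [ 0.0103  0.0032 -0.028 ] rows 1 [ 0.0103  0.0032 -0.028 ]
[0.532 0.035 0.12 ] travel [0.0194 0.2433 0.0667] rows 6 [0.0032 0.0406 0.0111]
[0.532 0.035 0.095] travel [-0.0086 -0.0026  0.0233] rows 1 [-0.0086 -0.0026  0.0233]
[297, 226, 33, 30, 929] [[0.5968 0.3146 0.128 ]]
254 ((443.4217224121094, 41.38973617553711), (16.24469566345215, 120.79186248779297), 88.2215576171875)
```

Scoop hasn't moved. Now the fourth offcut.

Request:
{"op": "servo_tool", "data": {"targets": [{"travel":[-0.0074,-0.0027,0.0323],"turn":0},{"travel":[-0.0074,-0.0027,0.0323],"turn":0},{"travel":[0,0,0],"turn":0},{"travel":[0,0,0],"turn":0}]}}

```text
t: 18.95
tool_pos: [0.5911, 0.3112, 0.1268]
orientation: [0.973, 0.143, 0.181, 0.027]
wrist_force: [-0.1, 0.3, 0.5]
finger_gap: 0.0425
grasp_force: 0.0
```

Request:
{"op": "servo_tool", "data": {"gripper": 0, "targets": [{"travel":[0,0,0],"turn":0},{"travel":[0,0,0],"turn":0},{"travel":[0,0,0],"turn":0},{"travel":[0,0,0],"turn":0},{"travel":[0,0,0],"turn":0},{"travel":[0.0003,0,-0.001],"turn":0},{"travel":[-0.0183,0.0003,-0.0067],"turn":0},{"travel":[-0.0183,0.0003,-0.0067],"turn":0},{"travel":[-0.0183,0.0003,-0.0067],"turn":0},{"travel":[-0.0183,0.0003,-0.0067],"turn":0},{"travel":[-0.0183,0.0003,-0.0067],"turn":0},{"travel":[-0.0183,0.0003,-0.0067],"turn":0},{"travel":[-0.0183,0.0003,-0.0067],"turn":0},{"travel":[-0.0183,0.0003,-0.0067],"turn":0},{"travel":[-0.0183,0.0003,-0.0067],"turn":0},{"travel":[0.0103,0.0032,-0.028],"turn":0}]}}

```text
t: 20.55
tool_pos: [0.4197, 0.2606, 0.1547]
orientation: [0.973, 0.144, 0.178, 0.028]
wrist_force: [1.2, -0.2, 0.2]
finger_gap: 0.0229
grasp_force: 59.3
```

Request:
{"op": "servo_tool", "data": {"targets": [{"travel":[0.0032,0.0406,0.0111],"turn":0},{"travel":[0.0032,0.0406,0.0111],"turn":0},{"travel":[0.0032,0.0406,0.0111],"turn":0},{"travel":[0.0032,0.0406,0.0111],"turn":0},{"travel":[0.0032,0.0406,0.0111],"turn":0},{"travel":[0.0032,0.0406,0.0111],"turn":0},{"travel":[-0.0086,-0.0026,0.0233],"turn":0},{"travel":[0,0,0],"turn":0},{"travel":[0,0,0],"turn":0}]}}

```text
t: 21.45
tool_pos: [0.5292, 0.0345, 0.1024]
orientation: [0.973, 0.144, 0.181, 0.027]
wrist_force: [0.4, -0.9, -0.4]
finger_gap: 0.0227
grasp_force: 59.3
```

Request:
{"op": "servo_tool", "data": {"gripper": 50, "targets": [{"travel":[0,0,0],"turn":0},{"travel":[0,0,0],"turn":0},{"travel":[0,0,0],"turn":0},{"travel":[0,0,0],"turn":0},{"travel":[0.0103,0.0032,-0.028],"turn":0},{"travel":[0.0103,0.0032,-0.028],"turn":0},{"travel":[0.0103,0.0032,-0.028],"turn":0},{"travel":[0,0,-0.04],"turn":0},{"travel":[0,0,-0.04],"turn":0},{"travel":[0,0,-0.04],"turn":0},{"travel":[0,0,0],"turn":0}]}}

```text
t: 22.55
tool_pos: [0.4863, 0.0342, 0.3095]
orientation: [0.972, 0.144, 0.185, 0.028]
wrist_force: [-0.4, -0.3, -0.6]
finger_gap: 0.0426
grasp_force: 0.0
```

```bash
python3 st.py; python3 - <<'E'
from mv import *
from h import *
i=arm.camera_info("wrist");q,d=arm.camera("wrist")
p,d=arm.camera("scene")
cv2.imwrite("pics/c4.png",np.hstack([cv2.resize(p[170:290,290:410,::-1],(400,400)),cv2.resize(q[:,120:520,::-1],(400,400))]))
E
```

```text
t 22.55 q [-5.000e-03 -5.800e-02  1.833e+00  1.000e-03  9.900e-01  1.272e+00] p [0.4863 0.0342 0.3095] 
R [[0.89, 0.269, 0.368], [0.289, -0.957, -0.001], [0.352, 0.107, -0.93]] F [-0.4 -0.3 -0.6] gap 0.0426 gf 0.0
```

View pics/c4.png

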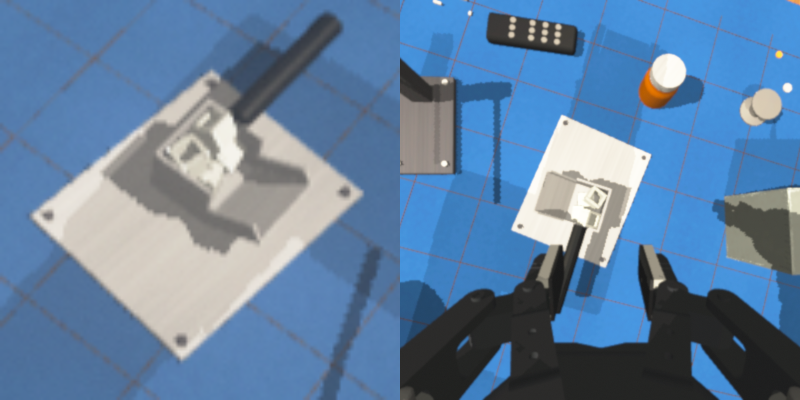

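All four offcuts are in the bowl, with the rod empty in the wrist view. The commands can't tilt the tool directly, but pushing past the reach limit does. I'll level the closing axis and tilt the tool towards horizontal that way.

Request:
{"op": "servo_tool", "data": {"targets": [{"travel":[0,0,-0.03],"turn":0.143},{"travel":[0,0,-0.03],"turn":0.143},{"travel":[0.044,0,0.018],"turn":0},{"travel":[0.044,0,0.018],"turn":0},{"travel":[0.044,0,0.018],"turn":0},{"travel":[0.044,0,0.018],"turn":0},{"travel":[0.044,0,0.018],"turn":0},{"travel":[0.044,0,0.018],"turn":0},{"travel":[0.044,0,0.018],"turn":0},{"travel":[0.044,0,0.018],"turn":0},{"travel":[0.044,0,0.02],"turn":0},{"travel":[0.044,0,0.02],"turn":0},{"travel":[0.044,0,0.02],"turn":0},{"travel":[0.044,0,0.02],"turn":0},{"travel":[0.044,0,0.02],"turn":0},{"travel":[0.044,0,0.02],"turn":0},{"travel":[0.044,0,0.02],"turn":0},{"travel":[0.044,0,0.02],"turn":0},{"travel":[0.044,0,0.02],"turn":0},{"travel":[0.044,0,0.02],"turn":0}]}}

```text
t: 24.65
tool_pos: [0.9532, 0.0276, 0.2575]
orientation: [0.959, 0.004, 0.284, -0.002]
wrist_force: [-0.2, -0.9, -0.5]
finger_gap: 0.0425
grasp_force: 0.0
```

```bash
python3 st.py
```

```text
t 24.65 q [-0.013  1.143  0.237  0.014  1.186  1.548] p [0.9532 0.0276 0.2575] 
R [[0.839, 0.009, 0.544], [0.007, -1.0, 0.006], [0.544, -0.002, -0.839]] F [-0.2 -0.9 -0.5] gap 0.0425 gf 0.0
```

Request:
{"op": "servo_tool", "data": {"targets": [{"travel":[0.048,0,0.012],"turn":0},{"travel":[0.048,0,0.012],"turn":0},{"travel":[0.048,0,0.012],"turn":0},{"travel":[0.048,0,0.012],"turn":0},{"travel":[0.048,0,0.012],"turn":0},{"travel":[0.048,0,0.012],"turn":0},{"travel":[0.048,0,0.012],"turn":0},{"travel":[0.048,0,0.012],"turn":0},{"travel":[0.048,0,0.012],"turn":0},{"travel":[0.048,0,0.012],"turn":0}]}}

```text
t: 25.65
tool_pos: [0.9788, 0.0206, 0.3505]
orientation: [0.915, 0.004, 0.403, -0.005]
wrist_force: [-0.6, -0.2, 0.3]
finger_gap: 0.0424
grasp_force: 0.0
```

```bash
python3 st.py
```

```text
t 25.65 q [-0.023  1.075  0.236  0.034  1.002  1.533] p [0.9788 0.0206 0.3505] 
R [[0.675, 0.012, 0.738], [0.004, -1.0, 0.012], [0.738, -0.005, -0.675]] F [-0.6 -0.2  0.3] gap 0.0424 gf 0.0
```

Request:
{"op": "servo_tool", "data": {"targets": [{"travel":[0.046,0,0.02],"turn":0},{"travel":[0.046,0,0.02],"turn":0},{"travel":[0.046,0,0.02],"turn":0},{"travel":[0.046,0,0.02],"turn":0},{"travel":[0.046,0,0.02],"turn":0},{"travel":[0.046,0,0.02],"turn":0},{"travel":[0.046,0,0.02],"turn":0},{"travel":[0.046,0,0.02],"turn":0},{"travel":[0.046,0,0.02],"turn":0},{"travel":[0.046,0,0.02],"turn":0},{"travel":[0.046,0,0.02],"turn":0},{"travel":[0.046,0,0.02],"turn":0},{"travel":[0.046,0,0.02],"turn":0},{"travel":[0.046,0,0.02],"turn":0}]}}

```text
t: 27.05
tool_pos: [0.9816, 0.0153, 0.4966]
orientation: [0.84, 0.004, 0.543, -0.007]
wrist_force: [0.9, 0.3, 0.2]
finger_gap: 0.0425
grasp_force: 0.0
```

```bash
python3 st.py
```

```text
t 27.05 q [-0.032  0.964  0.236  0.062  0.796  1.515] p [0.9816 0.0153 0.4966] 
R [[0.411, 0.014, 0.911], [-0.0, -1.0, 0.015], [0.912, -0.007, -0.411]] F [0.9 0.3 0.2] gap 0.0425 gf 0.0
```

Request:
{"op": "servo_tool", "data": {"targets": [{"travel":[0.046,0,0.02],"turn":0},{"travel":[0.046,0,0.02],"turn":0},{"travel":[0.046,0,0.02],"turn":0},{"travel":[0.046,0,0.02],"turn":0},{"travel":[0,0,0],"turn":0}]}}

```text
t: 27.55
tool_pos: [0.967, 0.0142, 0.5572]
orientation: [0.816, 0.004, 0.578, -0.007]
wrist_force: [0.4, 0.2, 0.6]
finger_gap: 0.0426
grasp_force: 0.0
```

```bash
python3 st.py; python3 - <<'E'
from h import *
from mv import *
p,d=arm.camera("top");i=arm.camera_info("top");np.savez("t4.npz",p=p,d=d,**i)
P,rc=scoopfit(np.load("t4.npz"),(225,295,250,340));print(len(P),rc)
# lateral position of handle by wrist-calibrated check later
g=np.array([.434,.0425,.048])
legs([.30,.042,.30],[.30,.042,.14],g-.06*R[:,2],g)
E
```

```text
t 27.55 q [-0.034  0.909  0.235  0.069  0.767  1.511] p [0.967  0.0142 0.5572] 
R [[0.332, 0.014, 0.943], [-0.001, -1.0, 0.016], [0.943, -0.007, -0.332]] F [0.4 0.2 0.6] gap 0.0426 gf 0.0
0 ((0.0, 0.0), (0.0, 0.0), 0.0)
[0.3   0.042 0.3  ] travel [-0.4639 -0.0357 -0.5494] rows 16 [-0.029  -0.0022 -0.0343]
[0.3   0.042 0.14 ] travel [-0.1509  0.001   0.0531] rows 4 [-0.0377  0.0003  0.0133]
[0.377 0.042 0.068] travel [-0.0423  0.002   0.0969] rows 3 [-0.0141  0.0007  0.0323]
[0.434 0.042 0.048] travel [ 0.   -0.    0.06] rows 2 [ 0.   -0.    0.03]
```

```bash
python3 - <<'E'
from mv import *
legs([.5,.042,.35],[.434,.042,.20],[.434,.042,.13])
E
```

```text
[0.5   0.042 0.35 ] travel [-0.3497 -0.0331 -0.3775] rows 12 [-0.0291 -0.0028 -0.0315]
[0.434 0.042 0.2  ] travel [-0.1634  0.     -0.0121] rows 4 [-0.0409  0.     -0.003 ]
[0.434 0.042 0.13 ] travel [-0.066   0.0005  0.0234] rows 2 [-0.033   0.0002  0.0117]
```

Request:
{"op": "servo_tool", "data": {"targets": [{"travel":[-0.0291,-0.0028,-0.0315],"turn":0},{"travel":[-0.0291,-0.0028,-0.0315],"turn":0},{"travel":[-0.0291,-0.0028,-0.0315],"turn":0},{"travel":[-0.0291,-0.0028,-0.0315],"turn":0},{"travel":[-0.0291,-0.0028,-0.0315],"turn":0},{"travel":[-0.0291,-0.0028,-0.0315],"turn":0},{"travel":[-0.0291,-0.0028,-0.0315],"turn":0},{"travel":[-0.0291,-0.0028,-0.0315],"turn":0},{"travel":[-0.0291,-0.0028,-0.0315],"turn":0},{"travel":[-0.0291,-0.0028,-0.0315],"turn":0},{"travel":[-0.0291,-0.0028,-0.0315],"turn":0},{"travel":[-0.0291,-0.0028,-0.0315],"turn":0},{"travel":[-0.0409,0,-0.003],"turn":0},{"travel":[-0.0409,0,-0.003],"turn":0},{"travel":[-0.0409,0,-0.003],"turn":0},{"travel":[-0.0409,0,-0.003],"turn":0},{"travel":[0,0,0],"turn":0},{"travel":[0,0,0],"turn":0}]}}

```text
t: 29.4
tool_pos: [0.4888, 0.0425, 0.3111]
orientation: [0.845, 0.003, 0.534, -0.005]
wrist_force: [0.3, -0.8, 0.9]
finger_gap: 0.0428
grasp_force: 0.0
```

```bash
python3 st.py; python3 - <<'E'
from h import *
from mv import *
for n in("top","wrist"):
    i=arm.camera_info(n);p,d=arm.camera(n);np.savez(n+"5.npz",p=p,d=d,**i)
    if n=="wrist": cv2.imwrite("pics/w5.png",p[:,:,::-1]);print(proj(i,[[.434,.0415,.048],[.383,.043,.048],[.50,.04,.048]]).round())
E
```

```text
t 29.4 q [ 1.200e-02 -2.280e-01  2.242e+00  1.305e+00  1.000e-03  2.710e-01] p [0.4888 0.0425 0.3111] 
R [[0.429, 0.01, 0.903], [0.0, -1.0, 0.011], [0.903, -0.005, -0.429]] F [ 0.3 -0.8  0.9] gap 0.0428 gf 0.0
[[322. 470.]
 [320. 552.]
 [324. 392.]]
```

View pics/w5.png

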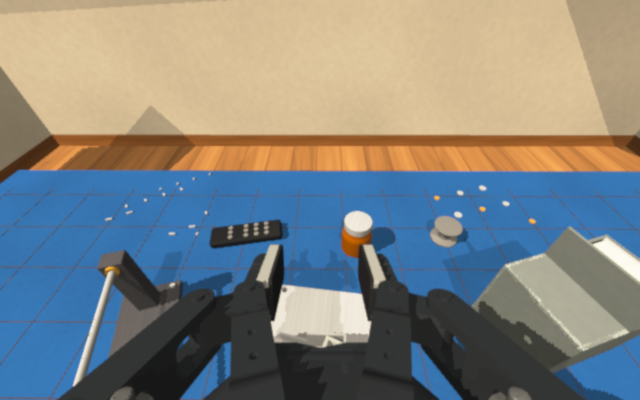

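The wrist view shows the tool facing forward over the plate, tilted to about 25° below level. Joint 5 is at its zero limit, which makes joints 4 and 6 parallel. A half turn here gives the same grasp and should flip the wrist, with joint 4 going towards π.

Request:
{"op": "servo_tool", "data": {"targets": [{"travel":[0,0,0],"turn":0.149},{"travel":[0,0,0],"turn":0.149},{"travel":[0,0,0],"turn":0.149},{"travel":[0,0,0],"turn":0.149},{"travel":[0,0,0],"turn":0.149},{"travel":[0,0,0],"turn":0.149},{"travel":[0,0,0],"turn":0.149},{"travel":[0,0,0],"turn":0.149},{"travel":[0,0,0],"turn":0.149},{"travel":[0,0,0],"turn":0.149},{"travel":[0,0,0],"turn":0.149},{"travel":[0,0,0],"turn":0.149}]}}

```text
t: 30.7
tool_pos: [0.4892, 0.0425, 0.3112]
orientation: [-0.53, 0.659, -0.33, 0.42]
wrist_force: [-0.4, 0.4, -0.6]
finger_gap: 0.0429
grasp_force: 0.0
```

```bash
python3 st.py
```

```text
t 30.7 q [ 1.200e-02 -2.270e-01  2.241e+00  1.306e+00  1.000e-03  2.064e+00] p [0.4892 0.0425 0.3112] 
R [[-0.085, -0.421, 0.903], [-0.975, 0.221, 0.011], [-0.205, -0.88, -0.429]] F [-0.4  0.4 -0.6] gap 0.0429 gf 0.0
```

Request:
{"op": "servo_tool", "data": {"targets": [{"travel":[0.007,0.0306,0.0039],"turn":0},{"travel":[0.007,0.0306,0.0039],"turn":0},{"travel":[0,0,0],"turn":0}]}}

```text
t: 31.0
tool_pos: [0.4595, 0.0418, 0.2816]
orientation: [-0.539, 0.666, -0.319, 0.404]
wrist_force: [0.1, 0.3, 0.7]
finger_gap: 0.0424
grasp_force: 0.0
```

```bash
python3 st.py
```

```text
t 31.0 q [ 1.100e-02 -2.630e-01  2.322e+00  1.429e+00  1.000e-03  1.934e+00] p [0.4595 0.0418 0.2816] 
R [[-0.092, -0.46, 0.883], [-0.977, 0.215, 0.011], [-0.195, -0.861, -0.469]] F [0.1 0.3 0.7] gap 0.0424 gf 0.0
```

Request:
{"op": "servo_tool", "data": {"targets": [{"travel":[0.007,0.0306,0.0039],"turn":0},{"travel":[0.007,0.0306,0.0039],"turn":0},{"travel":[0.007,0.0306,0.0039],"turn":0},{"travel":[0,0,0],"turn":0}]}}

```text
t: 31.4
tool_pos: [0.4216, 0.0389, 0.2479]
orientation: [-0.547, 0.675, -0.305, 0.389]
wrist_force: [-0.3, -0.4, -0.3]
finger_gap: 0.0427
grasp_force: 0.0
```

```bash
python3 st.py
```

```text
t 31.4 q [-0.003 -0.313  2.423  1.759  0.017  1.597] p [0.4216 0.0389 0.2479] 
R [[-0.098, -0.501, 0.86], [-0.977, 0.214, 0.014], [-0.191, -0.838, -0.51]] F [-0.3 -0.4 -0.3] gap 0.0427 gf 0.0
```

Request:
{"op": "servo_tool", "data": {"targets": [{"travel":[0.0076,0.0335,0.0204],"turn":0},{"travel":[0.0076,0.0335,0.0204],"turn":0},{"travel":[0,0,0],"turn":0},{"travel":[0,0,0],"turn":0}]}}

```text
t: 31.8
tool_pos: [0.42, 0.0482, 0.2279]
orientation: [-0.558, 0.673, -0.285, 0.393]
wrist_force: [-0.1, 0.5, 0.1]
finger_gap: 0.0428
grasp_force: 0.0
```

```bash
python3 st.py; python3 - <<'E'
import numpy as np
D=[([.301,1.522,1.321],.5493,.256),([.899,.238,1.924],.774,.4166),([.977,.237,1.719],.8317,.3616),([1.012,.235,1.526],.877,.3448),([.633,.962,1.179],.7776,.307),
([-.058,1.833,.99],.4875,.3095),([1.143,.237,1.186],.9536,.2575),([1.075,.236,1.002],.979,.3505),([.964,.236,.796],.9817,.4966),([.909,.235,.767],.967,.5572),([-.228,2.242,0],.4906,.3111),([-.263,2.322,0],.4614,.2816)]
A=[];b=[]
for q,r,z in D:
    a1,a2,a3=np.cumsum(q);A+=[[1,np.sin(a1),np.sin(a2),np.sin(a3),0,np.cos(a2)],[0,np.cos(a1),np.cos(a2),np.cos(a3),1,-np.sin(a2)]];b+=[r,z]
A=np.array(A);x=np.linalg.lstsq(A,np.array(b),rcond=None)[0];print("a l1 l2 l3 h off",x.round(3),np.abs(A@x-b).max())
E
```

```text
t 31.8 q [-2.000e-03 -2.690e-01  2.439e+00  2.182e+00  7.000e-02  1.174e+00] p [0.42   0.0482 0.2279] 
R [[-0.068, -0.528, 0.847], [-0.975, 0.215, 0.055], [-0.211, -0.822, -0.529]] F [-0.1  0.5  0.1] gap 0.0428 gf 0.0
a l1 l2 l3 h off [0.001 0.424 0.448 0.22  0.221 0.04 ] 0.000686029826310719
```

```bash
cat > ik.py <<'E'
import numpy as np
from scipy.spatial.transform import Rotation as Ro
L1,L2,L3,H,OFF=.424,.448,.22,.221,.04
LO=np.array([-3.03,-.79,.23,-1.04,0,-2.55]);HI=np.array([3.03,2.21,2.52,4.18,3.07,2.55])
def arm03(q): return Ro.from_euler("ZY",[q[0],q[1]+q[2]]).as_matrix()
def fk(q):
    e=Ro.from_euler("Z",q[0]).as_matrix();A=q[1];B=q[1]+q[2]
    W=e@[L1*np.sin(A)+L2*np.sin(B)+OFF*np.cos(B),0,H+L1*np.cos(A)+L2*np.cos(B)-OFF*np.sin(B)]
    R=arm03(q)@Ro.from_euler("ZYZ",q[3:]).as_matrix();return W+L3*R[:,2],R
def ik(p,R):
    W=np.array(p)-L3*R[:,2];q1=np.arctan2(W[1],W[0]);r=np.hypot(W[0],W[1]);z=W[2]-H;d2=r*r+z*z
    l2=np.hypot(L2,OFF);c=(d2-L1**2-l2**2)/(2*L1*l2)
    if abs(c)>1: return None
    g=np.arccos(c);q3=g-np.arctan2(OFF,L2);q2=np.arctan2(r,z)-np.arctan2(l2*np.sin(g),L1+l2*np.cos(g))
    M=arm03([q1,q2,q3]).T@R;a,b,c6=Ro.from_matrix(M).as_euler("ZYZ")
    if a<LO[3]: a+=2*np.pi
    return np.array([q1,q2,q3,a,b,c6])
def ok(q): return q is not None and bool(np.all(q>LO-.001)&np.all(q<HI+.001))
E
python3 - <<'E'
from ik import *
from rig import arm
s=arm.get_state();p,R=fk(s["qpos"]);Rm=Ro.from_quat(s["orientation"]).as_matrix()
print("fk err",p-s["tool_pos"],(R.T@Rm).round(3).tolist())
print(ik(s["tool_pos"],R).round(3),s["qpos"].round(3))
# plan: tool = scoop frame with axis a eps below handle; tool y = sgn*scoop y (roll rho about handle in 30deg steps)
C=R.T@Rm
def tool(Rs,eps,k,roll=0):
    # tool z in scoop frame after roll about handle
    z=np.array([np.cos(eps),0,-np.sin(eps)]);y=np.array([0,-k,0.]);x=np.cross(y,z);T=np.stack([x,y,z],1)
    return Rs@Ro.from_euler("x",roll).as_matrix()@T
def grip(org,Rs): return org+Rs@[-.105,0,.045]
yb=np.radians(17.08);Rb=Ro.from_euler("z",yb).as_matrix();hinge=np.array([.5935,-.281,0])+Rb@[0,-.079,.145]
for eps in (20,30,35):
  for k in (1,-1):
   for roll in (0,):
    print("eps",eps,"k",k)
    Rs=Ro.from_euler("z",np.radians(-1)).as_matrix();T=tool(Rs,np.radians(eps),k,np.radians(roll))
    for dz in (0,.03,.06,.1):
        g=grip(np.array([.539,.04,.003+dz]),Rs);q=ik(g-.006*T[:,2],T@C.T);print(" grasp dz",dz,None if q is None else q.round(2),ok(q))
    for th in (0,30,60,75,90):
        Rs=Rb@Ro.from_euler("x",-np.radians(th)).as_matrix();T=tool(Rs,np.radians(eps),k,np.radians(roll))
        org=hinge-Rs@[0,.025,0];g=grip(org,Rs);q=ik(g-.006*T[:,2],T@C.T);print(" pour",th,None if q is None else q.round(2),ok(q),"a",T[:,2].round(2))
E
```

```text
fk err [ 1.05695061e-03 -3.65911062e-02 -3.69150490e-05] [[0.0, -1.0, -0.0], [1.0, 0.0, -0.0], [0.0, 0.0, 1.0]]
[ 0.153 -0.264  2.435  4.208  0.085 -0.767] [-2.000e-03 -2.690e-01  2.439e+00  2.182e+00  7.000e-02  1.174e+00]
eps 20 k 1
 grasp dz 0 [ 0.2   0.58  2.49  3.37  1.15 -1.59] True
 grasp dz 0.03 [ 0.2   0.45  2.51  3.38  1.04 -1.62] True
 grasp dz 0.06 [ 0.2   0.31  2.53  3.4   0.93 -1.65] False
 grasp dz 0.1 [ 0.2   0.13  2.53  3.44  0.76 -1.72] False
 pour 0 [-0.98  0.6   1.62  1.45  1.13 -0.57] True a [ 0.9   0.28 -0.34]
 pour 30 [-0.94  0.5   1.8   1.68  0.99 -1.24] True a [ 0.95  0.11 -0.3 ]
 pour 60 [-0.9   0.49  1.94  2.01  1.01 -2.01] True a [ 0.99 -0.01 -0.17]
 pour 75 [-0.89  0.53  1.99  2.15  1.09 -2.38] True a [ 1.   -0.04 -0.09]
 pour 90 [-0.88  0.59  2.01  2.24  1.21 -2.72] False a [ 1.   -0.05 -0.  ]
eps 20 k -1
 grasp dz 0 [0.2  0.58 2.49 3.37 1.15 1.55] True
 grasp dz 0.03 [0.2  0.45 2.51 3.38 1.04 1.52] True
 grasp dz 0.06 [0.2  0.31 2.53 3.4  0.93 1.49] False
 grasp dz 0.1 [0.2  0.13 2.53 3.44 0.76 1.42] False
 pour 0 [-0.98  0.6   1.62  1.45  1.13  2.57] F
[... 2019 characters left out ...]
2.58] False a [ 0.95 -0.29 -0.15]
 pour 90 [-0.76  0.55  2.1   2.64  1.13 -2.91] False a [ 0.95 -0.31 -0.  ]
eps 35 k -1
 grasp dz 0 [0.18 0.37 2.46 3.41 0.66 1.47] True
 grasp dz 0.03 [0.18 0.25 2.47 3.45 0.55 1.41] True
 grasp dz 0.06 [0.18 0.13 2.47 3.53 0.43 1.33] True
 grasp dz 0.1 [ 0.18 -0.02  2.45  3.73  0.29  1.12] True
 pour 0 [-0.93  0.54  1.57  1.15  1.01  2.83] False a [ 0.78  0.24 -0.57]
 pour 30 [-0.87  0.4   1.82  1.51  0.7   2.11] True a [ 0.87 -0.03 -0.5 ]
 pour 60 [-0.8   0.39  2.02  2.26  0.71  1.01] True a [ 0.93 -0.23 -0.29]
 pour 75 [-0.78  0.45  2.08  2.51  0.89  0.57] True a [ 0.95 -0.29 -0.15]
 pour 90 [-0.76  0.55  2.1   2.64  1.13  0.23] True a [ 0.95 -0.31 -0.  ]
```

Request:
{"op": "servo_tool", "data": {"targets": [{"travel":[0,0,0],"turn":-0.149},{"travel":[0,0,0],"turn":-0.149},{"travel":[0,0,0],"turn":-0.149},{"travel":[0,0,0],"turn":-0.149},{"travel":[0,0,0],"turn":-0.149},{"travel":[0,0,0],"turn":-0.149},{"travel":[0,0,0],"turn":-0.149},{"travel":[0,0,0],"turn":-0.149},{"travel":[0,0,0],"turn":-0.149},{"travel":[0,0,0],"turn":-0.149},{"travel":[0,0,0],"turn":-0.149},{"travel":[0,0,0],"turn":-0.149},{"travel":[0,0,0],"turn":0}]}}

```text
t: 33.1
tool_pos: [0.4197, 0.0482, 0.228]
orientation: [0.874, 0.015, 0.485, -0.023]
wrist_force: [-0.2, -0.8, 0.5]
finger_gap: 0.0425
grasp_force: 0.0
```

```bash
sed -i 's/^L1.*/L1,L2,L3,H,OFF,D=.424,.448,.22,.221,.04,.0375/; s/,0,H+L1/,D,H+L1/' ik.py; sed -i 's/q1=np.arctan2(W\[1\],W\[0\]);r=np.hypot(W\[0\],W\[1\])/rr=np.hypot(W[0],W[1]);q1=np.arctan2(W[1],W[0])-np.arcsin(D\/rr);r=np.sqrt(rr**2-D**2)/' ik.py
python3 st.py; python3 - <<'E'
from ik import *
from rig import arm
s=arm.get_state();p,R=fk(s["qpos"]);print(p-s["tool_pos"])
Rm=Ro.from_quat(s["orientation"]).as_matrix();print((Rm.T@[.05,0,0]).round(4),(Rm.T@[0,0,.05]).round(4),(Rm.T@[0,.05,0]).round(4))
E
```

```text
t 33.1 q [-2.000e-03 -2.700e-01  2.439e+00  2.185e+00  7.000e-02 -6.200e-01] p [0.4197 0.0482 0.228 ] 
R [[0.529, 0.049, 0.847], [0.003, -0.998, 0.055], [0.849, -0.026, -0.528]] F [-0.2 -0.8  0.5] gap 0.0425 gf 0.0
[ 1.14509577e-03  9.08702030e-04 -3.62713397e-05]
[0.0264 0.0024 0.0424] [ 0.0424 -0.0013 -0.0264] [ 0.0002 -0.0499  0.0028]
```

Request:
{"op": "servo_tool", "data": {"targets": [{"travel":[0.0365,0.0018,0.0302],"turn":0},{"travel":[0.0365,0.0018,0.0302],"turn":0},{"travel":[0.0365,0.0018,0.0302],"turn":0},{"travel":[0.0365,0.0018,0.0302],"turn":0},{"travel":[0.0365,0.0018,0.0302],"turn":0},{"travel":[0.0365,0.0018,0.0302],"turn":0},{"travel":[0.0365,0.0018,0.0302],"turn":0},{"travel":[0.0365,0.0018,0.0302],"turn":0},{"travel":[0.0365,0.0018,0.0302],"turn":0},{"travel":[0,0,0],"turn":0}]}}

```text
t: 34.1
tool_pos: [0.699, 0.0514, 0.3236]
orientation: [0.872, 0.014, 0.488, -0.03]
wrist_force: [-0.1, -0.2, 0.5]
finger_gap: 0.0427
grasp_force: 0.0
```

```bash
python3 st.py
```

```text
t 34.1 q [0.    0.254 1.671 0.33  0.208 1.252] p [0.699  0.0514 0.3236] 
R [[0.524, 0.055, 0.85], [-0.004, -0.998, 0.067], [0.852, -0.039, -0.522]] F [-0.1 -0.2  0.5] gap 0.0427 gf 0.0
```

Request:
{"op": "servo_tool", "data": {"targets": [{"travel":[0.0365,0.0018,0.0302],"turn":0},{"travel":[0.0365,0.0018,0.0302],"turn":0},{"travel":[0.0365,0.0018,0.0302],"turn":0},{"travel":[0.0365,0.0018,0.0302],"turn":0},{"travel":[0.0365,0.0018,0.0302],"turn":0},{"travel":[0.0365,0.0018,0.0302],"turn":0},{"travel":[0.046,0,0.02],"turn":0},{"travel":[0.046,0,0.02],"turn":0},{"travel":[0.046,0,0.02],"turn":0},{"travel":[0.046,0,0.02],"turn":0},{"travel":[0.046,0,0.02],"turn":0},{"travel":[0.046,0,0.02],"turn":0},{"travel":[0.046,0,0.02],"turn":0},{"travel":[0.046,0,0.02],"turn":0},{"travel":[0.046,0,0.02],"turn":0},{"travel":[0.046,0,0.02],"turn":0},{"travel":[0.046,0,0.02],"turn":0},{"travel":[0,0,0],"turn":0}]}}

```text
t: 35.9
tool_pos: [0.9647, 0.0494, 0.5547]
orientation: [0.819, 0.015, 0.572, -0.033]
wrist_force: [-0.1, 0.4, 0.9]
finger_gap: 0.0425
grasp_force: 0.0
```

```bash
python3 st.py
```

```text
t 35.9 q [-0.004  0.909  0.235  0.106  0.782  1.507] p [0.9647 0.0494 0.5547] 
R [[0.345, 0.063, 0.936], [-0.013, -0.997, 0.071], [0.938, -0.037, -0.344]] F [-0.1  0.4  0.9] gap 0.0425 gf 0.0
```

Request:
{"op": "servo_tool", "data": {"targets": [{"travel":[0.044,0,0.024],"turn":0},{"travel":[0.044,0,0.024],"turn":0},{"travel":[0.044,0,0.024],"turn":0},{"travel":[0.044,0,0.024],"turn":0},{"travel":[0.044,0,0.024],"turn":0},{"travel":[0.044,0,0.024],"turn":0},{"travel":[0,0,0],"turn":0}]}}

```text
t: 36.6
tool_pos: [0.9461, 0.0453, 0.6263]
orientation: [0.783, 0.013, 0.621, -0.034]
wrist_force: [0.2, -0.3, 0.4]
finger_gap: 0.043
grasp_force: 0.0
```

```bash
python3 st.py; python3 - <<'E'
from mv import *
from ik import *
C=Ro.from_euler("z",90,degrees=True).as_matrix()
def chk(P,Rt,n=12):
    P=[np.array(p) for p in P]
    for a,b in zip(P[:-1],P[1:]):
        Q=[ik(a+(b-a)*t-.006*Rt[:,2],Rt@C.T) for t in np.linspace(0,1,n)]
        print(np.round(b,3),all(ok(q) for q in Q),"min q5",None if any(q is None for q in Q) else round(min(q[4] for q in Q),2),"end",None if Q[-1] is None else Q[-1].round(2), "maxdq",None if any(q is None for q in Q) else np.abs(np.diff(Q,axis=0)).max(0).round(2))
g=np.array([.434,.0415,.048]);print("eps",np.degrees(np.arcsin(-R[2,2])))
chk([here(),[.7,-.05,.4],[.62,-.35,.35],[.52,-.38,.25],[.48,-.15,.2],g+[.04,0,.13],g+.08*R[:,0],g],R)
E
```

```text
t 36.6 q [-0.009  0.847  0.235  0.118  0.721  1.501] p [0.9461 0.0453 0.6263] 
R [[0.228, 0.063, 0.972], [-0.021, -0.997, 0.069], [0.973, -0.036, -0.226]] F [ 0.2 -0.3  0.4] gap 0.043 gf 0.0
eps 13.069082722401022
[ 0.7  -0.05  0.4 ] True min q5 0.21 end [-0.21  0.18  1.73  1.92  0.3  -0.39] maxdq [0.03 0.15 0.3  0.28 0.15 0.29]
[ 0.62 -0.35  0.35] True min q5 0.3 end [-0.81  0.35  1.63  1.63  0.85 -0.32] maxdq [0.06 0.03 0.03 0.04 0.06 0.02]
[ 0.52 -0.38  0.25] True min q5 0.85 end [-1.    0.41  1.83  1.7   1.04 -0.61] maxdq [0.02 0.01 0.02 0.01 0.02 0.03]
[ 0.48 -0.15  0.2 ] True min q5 0.93 end [-0.69  0.18  2.33  2.15  0.93 -1.01] maxdq [0.04 0.03 0.05 0.06 0.01 0.04]
[0.474 0.042 0.178] True min q5 0.84 end [-0.05  0.16  2.47  2.99  0.84 -1.46] maxdq [0.07 0.01 0.02 0.09 0.01 0.05]
[0.452 0.04  0.126] True min q5 0.84 end [-0.06  0.35  2.51  3.    1.07 -1.49] maxdq [0.   0.02 0.01 0.   0.02 0.  ]
[0.434 0.042 0.048] True min q5 1.07 end [-0.05  0.7   2.49  3.02  1.39 -1.54] maxdq [0.   0.03 0.   0.   0.03 0.01]
```

```bash
cat > chk.py <<'E'
from mv import *
from ik import *
C=Ro.from_euler("z",90,degrees=True).as_matrix()
def chk(P,Rt,n=12):
    P=[np.array(p) for p in P]
    for a,b in zip(P[:-1],P[1:]):
        Q=[ik(a+(b-a)*t-.006*Rt[:,2],Rt@C.T) for t in np.linspace(0,1,n)]
        print(np.round(b,3),all(ok(q) for q in Q),"min q5",None if any(q is None for q in Q) else round(min(q[4] for q in Q),2),"end",None if Q[-1] is None else Q[-1].round(2))
E
python3 - <<'E'
from chk import *
g=np.array([.434,.0415,.048])
P=[[.7,-.12,.4],[.56,-.12,.26],g+[.04,0,.13]]
chk([here()]+P,R);legs(*P)
E
```

```text
[ 0.7  -0.12  0.4 ] True min q5 0.29 end [-0.35  0.21  1.7   1.76  0.42 -0.27]
[ 0.56 -0.12  0.26] True min q5 0.42 end [-0.48  0.14  2.17  2.22  0.7  -0.88]
[0.474 0.042 0.178] True min q5 0.7 end [-0.05  0.16  2.47  2.99  0.84 -1.46]
[ 0.7  -0.12  0.4 ] travel [-0.2729  0.1577 -0.2054] rows 9 [-0.0303  0.0175 -0.0228]
[ 0.56 -0.12  0.26] travel [-0.1682 -0.0037 -0.1044] rows 5 [-0.0336 -0.0007 -0.0209]
[0.474 0.042 0.178] travel [-0.1029 -0.1635 -0.0538] rows 5 [-0.0206 -0.0327 -0.0108]
```

Request:
{"op": "servo_tool", "data": {"targets": [{"travel":[-0.0195,0.0113,-0.0147],"turn":0},{"travel":[-0.0195,0.0113,-0.0147],"turn":0},{"travel":[-0.0195,0.0113,-0.0147],"turn":0},{"travel":[-0.0195,0.0113,-0.0147],"turn":0},{"travel":[-0.0195,0.0113,-0.0147],"turn":0},{"travel":[-0.0195,0.0113,-0.0147],"turn":0},{"travel":[-0.0195,0.0113,-0.0147],"turn":0},{"travel":[-0.0195,0.0113,-0.0147],"turn":0},{"travel":[-0.0195,0.0113,-0.0147],"turn":0},{"travel":[-0.0195,0.0113,-0.0147],"turn":0},{"travel":[-0.0195,0.0113,-0.0147],"turn":0},{"travel":[-0.0195,0.0113,-0.0147],"turn":0},{"travel":[-0.0195,0.0113,-0.0147],"turn":0},{"travel":[-0.0195,0.0113,-0.0147],"turn":0},{"travel":[0,0,0],"turn":0}]}}

```text
t: 38.1
tool_pos: [0.6997, -0.1187, 0.4025]
orientation: [0.785, 0.013, 0.618, -0.034]
wrist_force: [0.5, -0.2, 0.3]
finger_gap: 0.0431
grasp_force: 0.0
```

Request:
{"op": "servo_tool", "data": {"targets": [{"travel":[-0.024,-0.0005,-0.0149],"turn":0},{"travel":[-0.024,-0.0005,-0.0149],"turn":0},{"travel":[-0.024,-0.0005,-0.0149],"turn":0},{"travel":[-0.024,-0.0005,-0.0149],"turn":0},{"travel":[-0.024,-0.0005,-0.0149],"turn":0},{"travel":[-0.024,-0.0005,-0.0149],"turn":0},{"travel":[-0.024,-0.0005,-0.0149],"turn":0},{"travel":[0,0,0],"turn":0}]}}

```text
t: 38.9
tool_pos: [0.5594, -0.1174, 0.2635]
orientation: [0.785, 0.013, 0.618, -0.035]
wrist_force: [0.3, -0.1, -0.5]
finger_gap: 0.0426
grasp_force: 0.0
```

```bash
python3 st.py; python3 - <<'E'
from chk import *
g=np.array([.434,.0415,.048])
P=[g+[.04,0,.13]]
chk([here()]+P,R);legs(*P)
E
```

```text
t 38.9 q [-0.466  0.142  2.15   2.216  0.675 -0.866] p [ 0.5594 -0.1174  0.2635] 
R [[0.236, 0.064, 0.97], [-0.022, -0.997, 0.071], [0.972, -0.038, -0.234]] F [ 0.3 -0.1 -0.5] gap 0.0426 gf 0.0
[0.474 0.042 0.178] True min q5 0.68 end [-0.05  0.16  2.47  2.98  0.82 -1.45]
[0.474 0.042 0.178] travel [-0.1068 -0.1606 -0.0575] rows 5 [-0.0214 -0.0321 -0.0115]
```

Request:
{"op": "servo_tool", "data": {"targets": [{"travel":[-0.0134,-0.0201,-0.0072],"turn":0},{"travel":[-0.0134,-0.0201,-0.0072],"turn":0},{"travel":[-0.0134,-0.0201,-0.0072],"turn":0},{"travel":[-0.0134,-0.0201,-0.0072],"turn":0},{"travel":[-0.0134,-0.0201,-0.0072],"turn":0},{"travel":[-0.0134,-0.0201,-0.0072],"turn":0},{"travel":[-0.0134,-0.0201,-0.0072],"turn":0},{"travel":[-0.0134,-0.0201,-0.0072],"turn":0},{"travel":[0,0,0],"turn":0}]}}

```text
t: 39.8
tool_pos: [0.4695, 0.0431, 0.1801]
orientation: [0.784, 0.015, 0.619, -0.036]
wrist_force: [0.2, -0.2, 0.1]
finger_gap: 0.0426
grasp_force: 0.0
```

Request:
{"op": "servo_tool", "data": {"targets": [{"travel":[0,0,0],"turn":0.1496},{"travel":[0,0,0],"turn":0.1496},{"travel":[0,0,0],"turn":0.1496},{"travel":[0,0,0],"turn":0.1496},{"travel":[0,0,0],"turn":0.1496},{"travel":[0,0,0],"turn":0.1496},{"travel":[0,0,0],"turn":0.1496},{"travel":[0,0,0],"turn":0.1496},{"travel":[0,0,0],"turn":0.1496},{"travel":[0,0,0],"turn":0.1496},{"travel":[0,0,0],"turn":0.1496},{"travel":[0,0,0],"turn":0.1496},{"travel":[0,0,0],"turn":0.1496},{"travel":[0,0,0],"turn":0.1496},{"travel":[0,0,0],"turn":0.1496},{"travel":[0,0,0],"turn":0.1496},{"travel":[0,0,0],"turn":0.1496},{"travel":[0,0,0],"turn":0.1496},{"travel":[0,0,0],"turn":0.1496},{"travel":[0,0,0],"turn":0.1496}]}}

```text
t: 41.8
tool_pos: [0.4711, 0.0409, 0.1819]
orientation: [-0.07, 0.78, -0.009, 0.621]
wrist_force: [0.0, 0.1, -0.9]
finger_gap: 0.0427
grasp_force: 0.0
```

Request:
{"op": "servo_tool", "data": {"targets": [{"travel":[0,0,0],"turn":0.12},{"travel":[0,0,0],"turn":0}]}}

```text
t: 42.0
tool_pos: [0.4709, 0.0408, 0.1817]
orientation: [-0.025, 0.783, 0.026, 0.621]
wrist_force: [-0.1, 0.1, -0.1]
finger_gap: 0.0428
grasp_force: 0.0
```

```bash
python3 st.py; python3 - <<'E'
from chk import *
from h import *
I=arm.camera_info("wrist");q,d=arm.camera("wrist");p,d2=arm.camera("scene");i=arm.camera_info("scene")
g=np.array([.434,.0415,.048]);print("scene px grip,end,bowl",proj(i,[g,[.383,.043,.048],[.506,.039,.048]]).round())
cv2.imwrite("pics/c6.png",np.hstack([cv2.resize(p[120:290,290:460,::-1],(400,400)),cv2.resize(q[:,120:520,::-1],(400,400))]))
P=[g-.08*R[:,0],g];chk([here()]+P,R);legs(*P)
E
```

```text
t 42.0 q [-0.045  0.161  2.458  2.983  0.823  1.663] p [0.4709 0.0408 0.1817] 
R [[-0.228, -0.072, 0.971], [-0.006, 0.997, 0.072], [-0.974, 0.01, -0.228]] F [-0.1  0.1 -0.1] gap 0.0428 gf 0.0
scene px grip,end,bowl [[376. 188.]
 [388. 177.]
 [359. 206.]]
[0.452 0.042 0.126] True min q5 0.82 end [-0.05  0.35  2.51  3.    1.06  1.62]
[0.434 0.042 0.048] True min q5 1.06 end [-0.06  0.7   2.49  3.01  1.39  1.58]
[0.452 0.042 0.126] travel [ 0.0586  0.0019 -0.0113] rows 2 [ 0.0293  0.001  -0.0056]
[0.434 0.042 0.048] travel [ 0.08  0.   -0.  ] rows 2 [ 0.04  0.   -0.  ]
```

View pics/c6.png

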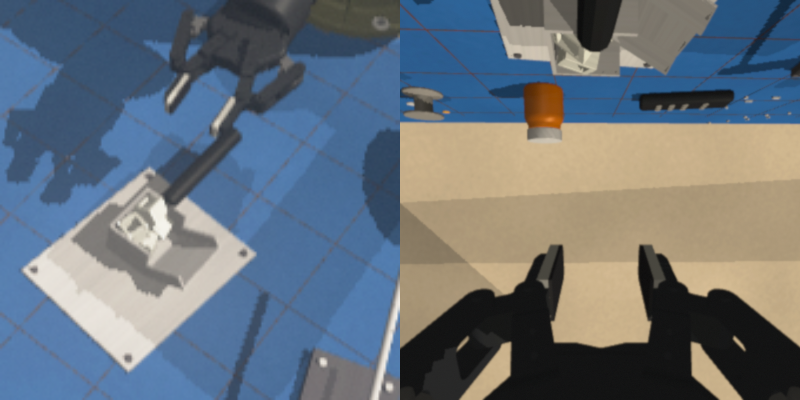

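Scene view: the scoop is unmoved with the offcuts in the bowl, and the gripper is just behind the handle. The wrist image is upside down, so the camera hangs below the gripper. I'll check whether it would hit the table.

```bash
python3 - <<'E'
from chk import *
I=arm.camera_info("wrist");c=-I["R"].T@I["t"];print("cam in tool frame",(R.T@(c-s["tool_pos"])).round(3))
Rz=lambda t:Ro.from_euler("z",t).as_matrix()
# constant-axis pour feasibility: a fixed, k=-1 (present) ; tip phi from scoop-upright
yb=np.radians(17.08);Rb=Ro.from_euler("z",yb).as_matrix();hinge=np.array([.5935,-.281,0])+Rb@[0,-.079,.145]
z=R[:,2];yaw=np.arctan2(z[1],z[0]);eps=np.arcsin(-z[2]);print("yaw,eps",np.degrees([yaw,eps]))
Rs0=Ro.from_euler("z",yaw).as_matrix()
for name,kturn in (("k=-1",0),("k=1",np.pi),("k=1 rolled+30",np.pi+np.pi/6),("k=1 rolled-30",np.pi-np.pi/6)):
  R0=R@Rz(kturn)
  for phi in (0,30,50,75,90):
    rot=Ro.from_rotvec(-np.radians(phi)*z).as_matrix();Rs=rot@Rs0;T=rot@R0
    org=hinge-Rs@[0,.025,0];g=org+Rs@[-.105,0,.045];q=ik(g-.006*T[:,2],T@C.T)
    print(name,phi,q.round(2),ok(q),"x_s",Rs[:,0].round(2),"y_s",Rs[:,1].round(2))
  g=np.array([.434,.0415,.048])
  for dx in (.1,.05,0): q=ik(g+dx*np.array([.228,0,.97])-.006*z,R0@C.T);print("  grasp",dx,q.round(2),ok(q))
E
```

```text
cam in tool frame [ 0.081 -0.    -0.116]
yaw,eps [ 4.21847765 13.21656793]
k=-1 0 [-1.02  0.52  1.84  1.75  1.07  2.37] True x_s [1.   0.07 0.  ] y_s [-0.07  1.    0.  ]
k=-1 30 [-1.    0.49  1.86  1.76  1.06  1.85] True x_s [ 0.98  0.19 -0.03] y_s [-0.18  0.86 -0.49]
k=-1 50 [-0.99  0.47  1.89  1.77  1.05  1.49] True x_s [ 0.97  0.25 -0.08] y_s [-0.22  0.63 -0.75]
k=-1 75 [-0.98  0.46  1.92  1.79  1.05  1.03] True x_s [ 0.94  0.29 -0.16] y_s [-0.24  0.24 -0.94]
k=-1 90 [-0.97  0.46  1.94  1.81  1.05  0.75] True x_s [ 0.93  0.3  -0.22] y_s [-0.23 -0.02 -0.97]
  grasp 0.1 [-0.05  0.27  2.51  2.99  0.98  1.63] True
  grasp 0.05 [-0.05  0.48  2.51  3.01  1.19  1.6 ] True
  grasp 0 [-0.06  0.7   2.49  3.01  1.38  1.57] True
k=1 0 [-1.02  0.52  1.84  1.75  1.07 -0.77] True x_s [1.   0.07 0.  ] y_s [-0.07  1.    0.  ]
k=1 30 [-1.    0.49  1.86  1.76  1.06 -1.29] True x_s [ 0.98  0.19 -0.03] y_s [-0.18  0.86 -0.49]
k=1 50 [-0.99  0.47  1.89  1.77  1.05 -1.65] True x_s [ 0.97  0.25 -0.08] y_s [-0.22  0.63 -0.75]
k=1 75 [-0.98  0.46  1.92  1.79  1.05 -2.11] True x_s [ 0.94  0.29 -0.16] y_s [-
[... 981 characters left out ...]
=1 rolled-30 0 [-1.02  0.52  1.84  1.75  1.07 -1.3 ] True x_s [1.   0.07 0.  ] y_s [-0.07  1.    0.  ]
k=1 rolled-30 30 [-1.    0.49  1.86  1.76  1.06 -1.81] True x_s [ 0.98  0.19 -0.03] y_s [-0.18  0.86 -0.49]
k=1 rolled-30 50 [-0.99  0.47  1.89  1.77  1.05 -2.17] True x_s [ 0.97  0.25 -0.08] y_s [-0.22  0.63 -0.75]
k=1 rolled-30 75 [-0.98  0.46  1.92  1.79  1.05 -2.63] False x_s [ 0.94  0.29 -0.16] y_s [-0.24  0.24 -0.94]
k=1 rolled-30 90 [-0.97  0.46  1.94  1.81  1.05 -2.91] False x_s [ 0.93  0.3  -0.22] y_s [-0.23 -0.02 -0.97]
  grasp 0.1 [-0.05  0.27  2.51  2.99  0.98 -2.04] True
  grasp 0.05 [-0.05  0.48  2.51  3.01  1.19 -2.07] True
  grasp 0 [-0.06  0.7   2.49  3.01  1.38 -2.1 ] True
```

The camera sits 81 mm out on tool +x, so the upright orientation (camera on top) is the safe one. It also reaches a 90° tip, so I'm turning back.

Request:
{"op": "servo_tool", "data": {"targets": [{"travel":[0,0,0],"turn":-0.1496},{"travel":[0,0,0],"turn":-0.1496},{"travel":[0,0,0],"turn":-0.1496},{"travel":[0,0,0],"turn":-0.1496},{"travel":[0,0,0],"turn":-0.1496},{"travel":[0,0,0],"turn":-0.1496},{"travel":[0,0,0],"turn":-0.1496},{"travel":[0,0,0],"turn":-0.1496},{"travel":[0,0,0],"turn":-0.1496},{"travel":[0,0,0],"turn":-0.1496},{"travel":[0,0,0],"turn":-0.1496},{"travel":[0,0,0],"turn":-0.1496},{"travel":[0,0,0],"turn":-0.1496},{"travel":[0,0,0],"turn":-0.1496},{"travel":[0,0,0],"turn":-0.1496},{"travel":[0,0,0],"turn":-0.1496},{"travel":[0,0,0],"turn":-0.1496},{"travel":[0,0,0],"turn":-0.1496},{"travel":[0,0,0],"turn":-0.1496},{"travel":[0,0,0],"turn":-0.1496}]}}

```text
t: 44.1
tool_pos: [0.47, 0.0408, 0.181]
orientation: [0.783, -0.029, 0.617, -0.069]
wrist_force: [0.7, -0.2, -0.4]
finger_gap: 0.0425
grasp_force: 0.0
```

Request:
{"op": "servo_tool", "data": {"targets": [{"travel":[0,0,0],"turn":-0.142},{"travel":[0,0,0],"turn":0}]}}

```text
t: 44.3
tool_pos: [0.47, 0.0407, 0.1809]
orientation: [0.784, 0.025, 0.62, -0.026]
wrist_force: [-0.1, 0.2, 0.1]
finger_gap: 0.0428
grasp_force: 0.0
```

```bash
python3 st.py; python3 - <<'E'
from chk import *
from h import *
t={};p,d=arm.camera("top");i=arm.camera_info("top");np.savez("t7.npz",p=p,d=d,**i)
P,rc=scoopfit(np.load("t7.npz"),(225,295,265,330));print(len(P),rc)
# wrist view of handle: dark pixels near predicted
I=arm.camera_info("wrist");q,dd=arm.camera("wrist");print("pred grip/end/bowl px",proj(I,[[.434,.0415,.058],[.383,.043,.058],[.506,.0395,.058]]).round())
g=np.array([.434,.0415,.048]);P=[g+.08*R[:,0],g];chk([here()]+P,R);legs(*P)
E
```

```text
t 44.3 q [-0.045  0.161  2.46   2.984  0.823 -1.48 ] p [0.47   0.0407 0.1809] 
R [[0.23, 0.071, 0.971], [0.006, -0.997, 0.071], [0.973, -0.01, -0.229]] F [-0.1  0.2  0.1] gap 0.0428 gf 0.0
165 ((463.5248107910156, 41.25351333618164), (15.692410469055176, 79.66207122802734), 88.58258819580078)
pred grip/end/bowl px [[318. 468.]
 [307. 618.]
 [327. 352.]]
[0.452 0.042 0.126] True min q5 0.82 end [-0.05  0.35  2.51  3.    1.06 -1.52]
[0.434 0.042 0.048] True min q5 1.06 end [-0.06  0.7   2.49  3.01  1.38 -1.57]
[0.452 0.042 0.126] travel [-0.0576 -0.002  -0.0104] rows 2 [-0.0288 -0.001  -0.0052]
[0.434 0.042 0.048] travel [-0.08 -0.   -0.  ] rows 2 [-0.04 -0.   -0.  ]
```

Request:
{"op": "servo_tool", "data": {"targets": [{"travel":[-0.0288,-0.0015,-0.0052],"turn":0},{"travel":[-0.0288,-0.0015,-0.0052],"turn":0},{"travel":[-0.02,0,0],"turn":0},{"travel":[-0.02,0,0],"turn":0},{"travel":[-0.02,0,0],"turn":0},{"travel":[0,0,0],"turn":0},{"travel":[0,0,0],"turn":0}]}}

```text
t: 45.1
tool_pos: [0.4323, 0.0428, 0.0685]
orientation: [0.784, 0.022, 0.619, -0.028]
wrist_force: [1.2, -0.4, 0.3]
finger_gap: 0.0426
grasp_force: 0.0
```

```bash
python3 st.py; python3 - <<'E'
from chk import *
from h import *
print(here());legs([.434,.0415,.048])
q,dd=arm.camera("wrist");p,d2=arm.camera("scene")
cv2.imwrite("pics/c7.png",np.hstack([cv2.resize(p[120:240,330:450,::-1],(400,400)),cv2.resize(q[:,120:520,::-1],(400,400))]))
E
```

```text
t 45.1 q [-0.043  0.614  2.496  3.025  1.307 -1.55 ] p [0.4323 0.0428 0.0685] 
R [[0.232, 0.069, 0.97], [-0.0, -0.997, 0.071], [0.973, -0.017, -0.231]] F [ 1.2 -0.4  0.3] gap 0.0426 gf 0.0
[0.43812421 0.04320953 0.0671379 ]
[0.434 0.042 0.048] travel [-0.0196  0.0017  0.0003] rows 1 [-0.0196  0.0017  0.0003]
```

View pics/c7.png

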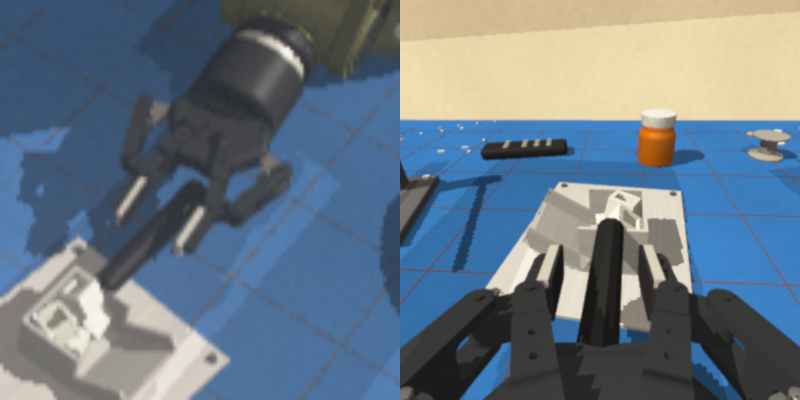

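The handle sits centred between the fingers in both views. I'll lower the last 20 mm, then close.

Request:
{"op": "servo_tool", "data": {"targets": [{"travel":[-0.01,0.0008,0],"turn":0},{"travel":[-0.0095,0.0008,0],"turn":0},{"travel":[0,0,0],"turn":0},{"travel":[0,0,0],"turn":0}]}}

```text
t: 45.6
tool_pos: [0.4281, 0.0411, 0.0504]
orientation: [0.784, 0.022, 0.62, -0.027]
wrist_force: [-0.5, 0.5, 0.6]
finger_gap: 0.0428
grasp_force: 0.0
```

Request:
{"op": "servo_tool", "data": {"gripper": 0, "targets": [{"travel":[0,0,0],"turn":0},{"travel":[0,0,0],"turn":0},{"travel":[0,0,0],"turn":0},{"travel":[0,0,0],"turn":0},{"travel":[0,0,0],"turn":0},{"travel":[0,0,0],"turn":0},{"travel":[0,0,0],"turn":0}]}}

```text
t: 46.3
tool_pos: [0.4279, 0.0411, 0.0498]
orientation: [0.784, 0.022, 0.62, -0.027]
wrist_force: [-0.2, 0.1, 6.1]
finger_gap: 0.0188
grasp_force: 57.9
```

```bash
python3 st.py; python3 - <<'E'
from chk import *
P=[here()+[.02,0,.1]];P+=[P[0]+[.05,-.05,.05]];chk([here()]+P,R);legs(*P)
E
```

```text
t 46.3 q [-0.052  0.701  2.485  3.019  1.384 -1.561] p [0.4279 0.0411 0.0498] 
R [[0.23, 0.069, 0.971], [0.001, -0.998, 0.071], [0.973, -0.015, -0.229]] F [-0.2  0.1  6.1] gap 0.0188 gf 57.86473680115478
[0.454 0.042 0.148] True min q5 0.97 end [-0.05  0.25  2.51  3.    0.97 -1.5 ]
[ 0.504 -0.008  0.198] True min q5 0.77 end [-0.22  0.14  2.39  2.73  0.77 -1.32]
[0.454 0.042 0.148] travel [ 1.019e-01 -1.000e-04 -3.500e-03] rows 3 [ 0.034  -0.     -0.0012]
[ 0.504 -0.008  0.198] travel [0.0601 0.0526 0.0336] rows 2 [0.03   0.0263 0.0168]
```

Request:
{"op": "servo_tool", "data": {"targets": [{"travel":[0.005,0,0],"turn":0},{"travel":[0.01,0,0],"turn":0},{"travel":[0.014,0,0],"turn":0},{"travel":[0.014,0,0],"turn":0},{"travel":[0.014,0,0],"turn":0},{"travel":[0.014,0,0],"turn":0},{"travel":[0.014,0,0],"turn":0},{"travel":[0.014,0,0],"turn":0},{"travel":[0.02,0.0175,0.011],"turn":0},{"travel":[0.02,0.0175,0.011],"turn":0},{"travel":[0.02,0.0175,0.011],"turn":0},{"travel":[0,0,0],"turn":0},{"travel":[0,0,0],"turn":0}]}}

```text
t: 47.6
tool_pos: [0.4994, -0.0089, 0.1954]
orientation: [0.784, 0.022, 0.619, -0.027]
wrist_force: [-0.5, 0.7, -2.4]
finger_gap: 0.019
grasp_force: 58.0
```

```bash
python3 st.py; python3 - <<'E'
from chk import *
from h import *
q,dd=arm.camera("wrist");p,d2=arm.camera("scene");i=arm.camera_info("scene");I=arm.camera_info("wrist")
np.savez("w8.npz",p=q,d=dd,**I)
u,v=proj(i,here())[0].astype(int);print(u,v)
cv2.imwrite("pics/c8.png",np.hstack([cv2.resize(p[v-50:v+90,u-90:u+50,::-1],(400,400)),cv2.resize(q[:,120:520,::-1],(400,400))]))
X=pts(I,dd);hs=cv2.cvtColor(q,cv2.COLOR_RGB2HSV)
# scoop points in tool frame near bowl
Y=(X-here())@R;m=(dd>0)&(np.abs(Y[...,1])<.1)&(Y[...,2]>.04)&(Y[...,2]<.17)&(np.abs(Y[...,0])<.08)
print(m.sum(),X[m].min(0).round(3),X[m].max(0).round(3))
h=m&(hs[...,2]<70);Z=X[h];print("handle pts",h.sum());f=cv2.fitLine(Z.astype(np.float32),cv2.DIST_HUBER,0,.01,.01).ravel();print(f.round(3))
E
```

```text
t 47.6 q [-0.212  0.161  2.386  2.741  0.774 -1.329] p [ 0.4994 -0.0089  0.1954] 
R [[0.232, 0.068, 0.97], [0.001, -0.998, 0.07], [0.973, -0.015, -0.232]] F [-0.5  0.7 -2.4] gap 0.019 gf 57.98236355414929
349 157
7837 [ 0.546 -0.033  0.146] [0.64  0.071 0.202]
handle pts 579
[ 0.954  0.297  0.051  0.557 -0.006  0.199]
```

View pics/c8.png

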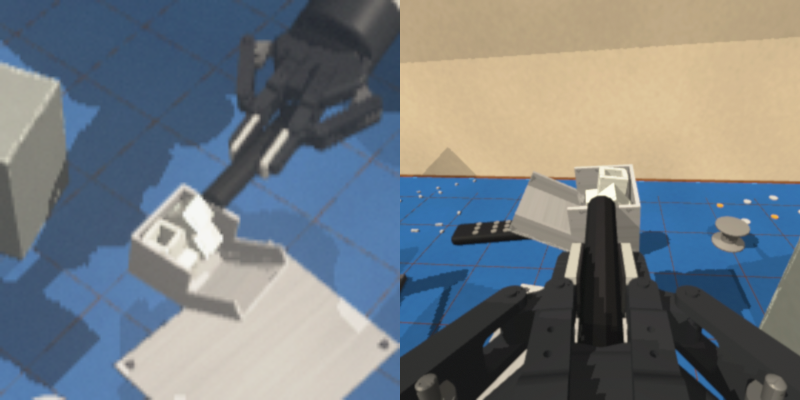

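The scoop is lifted level with the offcuts in it, and the wrist force of -2.4 N matches the scoop plus four offcuts. Next I'll plan the tip and approach at the bin.

```bash
cat > pour.py <<'E'
from chk import *
yb=np.radians(17.08);Rb=Ro.from_euler("z",yb).as_matrix();hinge=np.array([.5935,-.281,0])+Rb@[0,-.079,.140]
def scoopR(Rt,roll0=0): # scoop frame in tool frame, from the grasp (k=1): level handle, tool z eps below
    z=np.array([.971,.0695,-.230]);z/=np.linalg.norm(z)
    return None
z0=np.array([.971,.071,-.229]);z0/=np.linalg.norm(z0);R0=np.array([[.23,.069,.971],[.001,-.998,.071],[.973,-.015,-.229]])  # tool at grasp
Rs0=Ro.from_euler("z",np.arctan2(.069,.998)).as_matrix()      # handle along pads
TS=R0.T@Rs0                                                   # scoop axes in tool frame
def pt(s_): return np.array([0,0,.006])+TS@(np.array(s_)-[-.105,0,.045])  # scoop point in tool frame rel TCP
E
python3 - <<'E'
from pour import *
from h import *
t=np.load("w8.npz");X=pts(t,t["d"]);Y=(X-s["tool_pos"])@R;S=(Y-[0,0,.006])@TS+[-.105,0,.045]   # into scoop frame
m=(t["d"]>0)&(S[...,0]>-.04)&(S[...,0]<.045)&(np.abs(S[...,1])<.03)&(S[...,2]>.03)&(S[...,2]<.06)
for lo in (-.04,-.03,.026,.032):
    k=m&(S[...,0]>lo)&(S[...,0]<lo+.008);print(lo,k.sum(),np.percentile(S[k][:,2],95).round(4) if k.sum() else "")
k=m&(S[...,1]<-.018);print("back wall y", np.median(S[k][:,1]) if k.sum() else "", "x max",np.percentile(S[m][:,0],98))
e=pt([0,.025,0]);print("e",e.round(4))
for phi in (25,80):
    Rt=R@Ro.from_euler("z",-np.radians(phi)).as_matrix();E=hinge+Rb@[0,.003,.010];p=E-Rt@e;q=ik(p,Rt@C.T);print(phi,"tcp",p.round(4),q.round(2),ok(q),"lip",(p+Rt@pt([0,.0726,.0275])).round(3),"hinge",hinge.round(3))
Rt=R@Ro.from_euler("z",-np.radians(25)).as_matrix();p=E-Rt@e+.006*R[:,2]
P=[here()+[0,0,.12],p+[-.02,.0,.10],p]
chk([here()]+P[:1],R);chk(P,Rt)
print("in current frame:");legs(*P[:2])
print("last, tipped frame",(Rt.T@(P[2]-P[1])).round(4))
E
```

```text
-0.04 828 0.0514
-0.03 80 0.0486
0.026 138 0.0478
0.032 0 
back wall y -0.024165502501627318 x max 0.026596552312074594
e [-0.0201 -0.0243  0.1186]
25 tcp [ 0.5083 -0.3756  0.2051] [-1.    0.48  1.86  1.75  1.05 -1.18] True lip [ 0.607 -0.3    0.155] hinge [ 0.617 -0.357  0.14 ]
80 tcp [ 0.5061 -0.3466  0.2045] [-0.97  0.44  1.93  1.79  1.04 -2.18] True lip [ 0.598 -0.32   0.11 ] hinge [ 0.617 -0.357  0.14 ]
[ 0.505 -0.008  0.313] True min q5 0.42 end [-0.21 -0.17  2.31  2.4   0.42 -0.93]
[ 0.494 -0.375  0.304] True min q5 0.42 end [-1.04  0.28  1.85  1.61  1.06 -0.93]
[ 0.514 -0.375  0.204] True min q5 1.05 end [-1.    0.48  1.86  1.75  1.05 -1.18]
in current frame:
[ 0.505 -0.008  0.313] travel [ 0.1167 -0.0018 -0.0279] rows 3 [ 0.0389 -0.0006 -0.0093]
[ 0.494 -0.375  0.304] travel [-0.0123  0.3659 -0.0343] rows 9 [-0.0014  0.0407 -0.0038]
last, tipped frame [-0.0851 -0.0365  0.0427]
```

Request:
{"op": "servo_tool", "data": {"targets": [{"travel":[0.0233,-0.0004,-0.0056],"turn":0},{"travel":[0.0233,-0.0004,-0.0056],"turn":0},{"travel":[0.0233,-0.0004,-0.0056],"turn":0},{"travel":[0.0233,-0.0004,-0.0056],"turn":0},{"travel":[0.0235,-0.0004,-0.0056],"turn":0},{"travel":[-0.0009,0.0261,-0.0025],"turn":0},{"travel":[-0.0009,0.0261,-0.0025],"turn":0},{"travel":[-0.0009,0.0261,-0.0025],"turn":0},{"travel":[-0.0009,0.0261,-0.0025],"turn":0},{"travel":[-0.0009,0.0261,-0.0025],"turn":0},{"travel":[-0.0009,0.0261,-0.0025],"turn":0},{"travel":[-0.0009,0.0261,-0.0025],"turn":0},{"travel":[-0.0009,0.0261,-0.0025],"turn":0},{"travel":[-0.0009,0.0261,-0.0025],"turn":0},{"travel":[-0.0009,0.0261,-0.0025],"turn":0},{"travel":[-0.0009,0.0261,-0.0025],"turn":0},{"travel":[-0.0009,0.0261,-0.0025],"turn":0},{"travel":[-0.0009,0.0261,-0.0025],"turn":0},{"travel":[-0.0009,0.0261,-0.0025],"turn":0},{"travel":[0,0,0],"turn":0}]}}

```text
t: 49.7
tool_pos: [0.4879, -0.377, 0.3046]
orientation: [0.784, 0.022, 0.619, -0.028]
wrist_force: [-0.7, -0.3, -3.1]
finger_gap: 0.0188
grasp_force: 58.1
```

Request:
{"op": "servo_tool", "data": {"targets": [{"travel":[0,0,0],"turn":-0.0727},{"travel":[0,0,0],"turn":-0.0727},{"travel":[0,0,0],"turn":-0.0727},{"travel":[0,0,0],"turn":-0.0727},{"travel":[0,0,0],"turn":-0.0727},{"travel":[0,0,0],"turn":-0.0727},{"travel":[0,0,0],"turn":0},{"travel":[0,0,0],"turn":0}]}}

```text
t: 50.5
tool_pos: [0.4882, -0.3746, 0.3055]
orientation: [0.761, 0.191, 0.611, 0.106]
wrist_force: [0.2, -0.5, -2.1]
finger_gap: 0.0186
grasp_force: 58.2
```

```bash
python3 st.py; python3 - <<'E'
from pour import *
from h import *
# refine bin top from wrist camera depth & top cam is old
I=arm.camera_info("wrist");q,d=arm.camera("wrist");X=pts(I,d)
b=(X-[.5935,-.281,0])@Rb
m=(d>0)&(b[...,2]>.132)&(b[...,2]<.148)&(np.abs(b[...,0])<.08)&(np.abs(b[...,1])<.12)
B=b[m];print("bin top pts",m.sum(),np.percentile(B,[1,50,99],axis=0).round(4))
m=(d>0)&(b[...,2]>.16)&(b[...,2]<.195)&(np.abs(b[...,0])<.08)&(b[...,1]>.0)&(b[...,1]<.04);print("backboard y",m.sum(),np.percentile(b[m],[2,50,98],axis=0).round(4) if m.sum() else "")
e=pt([0,.025,0]);E=hinge+Rb@[0,.003,.010]
p=E-R@e;print("tip now",np.degrees(np.arctan2(-(R@TS)[2,1],(R@TS)[2,2])),"delta tool",(R.T@(p-s["tool_pos"])).round(4),"E now bin",((s["tool_pos"]+R@e-hinge)@Rb).round(4))
dl=np.radians(-2.5);print("row travel for -2.5deg",(e-Ro.from_euler("z",dl).as_matrix()@e).round(5))
E
```

```text
t 50.5 q [-1.034  0.283  1.847  1.611  1.058 -0.933] p [ 0.4882 -0.3746  0.3055] 
R [[0.18, 0.161, 0.97], [0.42, -0.905, 0.072], [0.889, 0.395, -0.231]] F [ 0.2 -0.5 -2.1] gap 0.0186 gf 58.16146778950497
bin top pts 10280 [[-0.0532 -0.0772  0.1339]
 [-0.003   0.0352  0.1382]
 [ 0.0497  0.085   0.1407]]
backboard y 748 [[-0.0534  0.0198  0.1613]
 [-0.0203  0.0207  0.1874]
 [ 0.0472  0.0238  0.1897]]
tip now 24.136312781979115 delta tool [-0.0864 -0.0355  0.0426] E now bin [-0.0189  0.01    0.1107]
row travel for -2.5deg [ 0.00104 -0.0009   0.     ]
```

The wrist camera confirms the bin pose within 2 mm. Lowering to the hinge.

Request:
{"op": "servo_tool", "data": {"targets": [{"travel":[-0.0123,-0.0051,0.0061],"turn":0},{"travel":[-0.0123,-0.0051,0.0061],"turn":0},{"travel":[-0.0123,-0.0051,0.0061],"turn":0},{"travel":[-0.0123,-0.0051,0.0061],"turn":0},{"travel":[-0.0123,-0.0051,0.0061],"turn":0},{"travel":[-0.0123,-0.0051,0.0061],"turn":0},{"travel":[-0.0123,-0.0051,0.0061],"turn":0},{"travel":[0,0,0],"turn":0},{"travel":[0,0,0],"turn":0}]}}

```text
t: 51.45
tool_pos: [0.5083, -0.3765, 0.2059]
orientation: [0.761, 0.191, 0.611, 0.107]
wrist_force: [-0.2, -0.3, -2.6]
finger_gap: 0.0188
grasp_force: 58.1
```

Request:
{"op": "servo_tool", "data": {"targets": [{"travel":[0.00104,-0.0009,0],"turn":-0.0436},{"travel":[0.00104,-0.0009,0],"turn":-0.0436},{"travel":[0.00104,-0.0009,0],"turn":-0.0436},{"travel":[0.00104,-0.0009,0],"turn":-0.0436},{"travel":[0.00104,-0.0009,0],"turn":-0.0436},{"travel":[0.00104,-0.0009,0],"turn":-0.0436},{"travel":[0.00104,-0.0009,0],"turn":-0.0436},{"travel":[0.00104,-0.0009,0],"turn":-0.0436},{"travel":[0,0,0],"turn":0}]}}

```text
t: 52.35
tool_pos: [0.5082, -0.3661, 0.2098]
orientation: [0.715, 0.321, 0.583, 0.212]
wrist_force: [0.1, -0.3, -2.8]
finger_gap: 0.0187
grasp_force: 58.1
```

```bash
python3 st.py; cat > chkE.py <<'E'
from pour import *
e=pt([0,.025,0]);print("tip",np.degrees(np.arctan2(-(R@TS)[2,1],(R@TS)[2,2])).round(1),"E rel hinge",((s["tool_pos"]+R@e-hinge)@Rb).round(4),"lip",((s["tool_pos"]+R@pt([0,.0726,.0275])-hinge)@Rb).round(4))
E
python3 chkE.py
```

```text
t 52.35 q [-0.989  0.46   1.882  1.764  1.047 -1.533] p [ 0.5082 -0.3661  0.2098] 
R [[0.114, 0.211, 0.971], [0.707, -0.704, 0.071], [0.698, 0.678, -0.229]] F [ 0.1 -0.3 -2.8] gap 0.0187 gf 58.068873114479516
tip 43.7 E rel hinge [-0.0002  0.0019  0.0121] lip [ 0.0025  0.0553 -0.0009]
```

Request:
{"op": "servo_tool", "data": {"targets": [{"travel":[0.00104,-0.0009,0],"turn":-0.0436},{"travel":[0.00104,-0.0009,0],"turn":-0.0436},{"travel":[0.00104,-0.0009,0],"turn":-0.0436},{"travel":[0.00104,-0.0009,0],"turn":-0.0436},{"travel":[0.00104,-0.0009,0],"turn":-0.0436},{"travel":[0.00104,-0.0009,0],"turn":-0.0436},{"travel":[0.00104,-0.0009,0],"turn":-0.0436},{"travel":[0.00104,-0.0009,0],"turn":-0.0436},{"travel":[0.00104,-0.0009,0],"turn":-0.0436},{"travel":[0.00104,-0.0009,0],"turn":-0.0436},{"travel":[0.00104,-0.0009,0],"turn":-0.0436},{"travel":[0.00104,-0.0009,0],"turn":-0.0436},{"travel":[0,0,0],"turn":0}]}}

```text
t: 53.65
tool_pos: [0.5067, -0.3501, 0.2077]
orientation: [0.608, 0.494, 0.509, 0.356]
wrist_force: [0.9, 0.8, 1.4]
finger_gap: 0.0188
grasp_force: 58.7
```

```bash
python3 st.py;python3 chkE.py
```

```text
t 53.65 q [-0.973  0.442  1.919  1.788  1.041 -2.081] p [ 0.5067 -0.3501  0.2077] 
R [[-0.008, 0.239, 0.971], [0.964, -0.258, 0.071], [0.267, 0.936, -0.228]] F [0.9 0.8 1.4] gap 0.0188 gf 58.65438441439437
tip 72.4 E rel hinge [0.     0.0018 0.0125] lip [-0.0059  0.0424 -0.0242]
```

Request:
{"op": "servo_tool", "data": {"targets": [{"travel":[0.00104,-0.0009,0],"turn":-0.0436},{"travel":[0.00104,-0.0009,0],"turn":-0.0436},{"travel":[0.00104,-0.0009,0],"turn":-0.0436},{"travel":[0.00104,-0.0009,0],"turn":-0.0436},{"travel":[0,0,0],"turn":0},{"travel":[0,0,0],"turn":0},{"travel":[0,0,0],"turn":0},{"travel":[0,0,0],"turn":0},{"travel":[0,0,0],"turn":0}]}}

```text
t: 54.55
tool_pos: [0.5055, -0.3453, 0.2039]
orientation: [0.563, 0.546, 0.476, 0.398]
wrist_force: [2.1, 2.5, 2.1]
finger_gap: 0.0189
grasp_force: 58.6
```

```bash
python3 st.py;python3 chkE.py; python3 - <<'E'
from pour import *
from h import *
ims=[]
for n in("wrist","scene","top"):
    i=arm.camera_info(n);p,d=arm.camera(n);np.savez(n+"9.npz",p=p,d=d,**i)
    u,v=proj(i,hinge)[0].astype(int);r=45 if n!="wrist" else 150
    u=min(max(u,r),640-r);v=min(max(v,r),400-r);ims.append(cv2.resize(p[v-r:v+r,u-r:u+r,::-1],(266,266),interpolation=cv2.INTER_CUBIC))
    # bright (offcut) pixels inside the bowl
    X=pts(i,d);S=((X-s["tool_pos"])@R-[0,0,.006])@TS+[-.105,0,.045]
    m=(d>0)&(np.abs(S[...,0])<.028)&(S[...,1]>-.02)&(S[...,1]<.03)&(S[...,2]>.008)&(S[...,2]<.05);print(n,"pts in bowl",m.sum())
    m=(d>0)&(np.abs(S[...,0])<.028)&(S[...,1]>-.02)&(S[...,1]<.03)&(np.abs(S[...,2])<.006);print("   floor pts",m.sum())
cv2.imwrite("pics/c9.png",np.hstack(ims))
E
```

```text
t 54.55 q [-0.969  0.442  1.932  1.797  1.04  -2.268] p [ 0.5055 -0.3453  0.2039] 
R [[-0.048, 0.236, 0.971], [0.994, -0.087, 0.071], [0.101, 0.968, -0.23]] F [2.1 2.5 2.1] gap 0.0189 gf 58.628471198694
tip 82.0 E rel hinge [-0.0002  0.0019  0.0111] lip [-0.0092  0.0357 -0.0314]
wrist pts in bowl 1592
   floor pts 0
scene pts in bowl 52
   floor pts 3
top pts in bowl 25
   floor pts 0
```

Request:
{"op": "servo_tool", "data": {"targets": [{"travel":[0.00104,-0.0009,0],"turn":-0.0436},{"travel":[0.00104,-0.0009,0],"turn":-0.0436},{"travel":[0,0,0],"turn":0},{"travel":[0,0,0],"turn":0},{"travel":[0,0,0],"turn":0},{"travel":[0,0,0],"turn":0},{"travel":[0,0,0],"turn":0}]}}

```text
t: 55.4
tool_pos: [0.5049, -0.343, 0.2021]
orientation: [0.539, 0.57, 0.458, 0.419]
wrist_force: [0.5, 3.4, 0.5]
finger_gap: 0.0189
grasp_force: 58.6
```

Request:
{"op": "servo_tool", "data": {"targets": [{"travel":[-0.00104,0.0009,0],"turn":0.0436},{"travel":[-0.00104,0.0009,0],"turn":0.0436},{"travel":[-0.00104,0.0009,0],"turn":0.0436},{"travel":[-0.00104,0.0009,0],"turn":0.0436},{"travel":[-0.00104,0.0009,0],"turn":0.0436},{"travel":[-0.00104,0.0009,0],"turn":0.0436},{"travel":[-0.00104,0.0009,0],"turn":0.0436},{"travel":[-0.00104,0.0009,0],"turn":0.0436},{"travel":[-0.00104,0.0009,0],"turn":0.0436},{"travel":[-0.00104,0.0009,0],"turn":0.0436},{"travel":[-0.00104,0.0009,0],"turn":0.0436},{"travel":[-0.00104,0.0009,0],"turn":0.0436},{"travel":[-0.00104,0.0009,0],"turn":0.0436},{"travel":[-0.00104,0.0009,0],"turn":0.0436},{"travel":[-0.00104,0.0009,0],"turn":0.0436},{"travel":[-0.00104,0.0009,0],"turn":0.0436},{"travel":[-0.00104,0.0009,0],"turn":0.0436},{"travel":[-0.00104,0.0009,0],"turn":0.0436},{"travel":[-0.00104,0.0009,0],"turn":0.0436},{"travel":[0,0,0],"turn":0}]}}

```text
t: 57.4
tool_pos: [0.5082, -0.3677, 0.2092]
orientation: [0.723, 0.304, 0.587, 0.199]
wrist_force: [0.0, 0.5, -0.8]
finger_gap: 0.0193
grasp_force: 58.4
```

```bash
python3 st.py;python3 chkE.py; python3 - <<'E'
from rig import arm
import numpy as np
print(arm.camera("top")[0].shape,[arm.get_state()["wrist_force"].round(2).tolist() for _ in range(1)])
E
```

```text
t 57.4 q [-0.99   0.462  1.879  1.762  1.046 -1.486] p [ 0.5082 -0.3677  0.2092] 
R [[0.125, 0.206, 0.97], [0.674, -0.735, 0.069], [0.728, 0.645, -0.231]] F [ 0.   0.5 -0.8] gap 0.0193 gf 58.42197999712539
tip 41.2 E rel hinge [-0.0004  0.0017  0.0115] lip [0.003  0.0555 0.0009]
(400, 640, 3) [[-0.08, 0.19, -0.76]]
```

Request:
{"op": "servo_tool", "data": {"targets": [{"travel":[0.0146,0.0129,-0.0046],"turn":0},{"travel":[0.0146,0.0129,-0.0046],"turn":0},{"travel":[0.0146,0.0129,-0.0046],"turn":0},{"travel":[0.0146,0.0129,-0.0046],"turn":0},{"travel":[0.0146,0.0129,-0.0046],"turn":0},{"travel":[0.0146,0.0129,-0.0046],"turn":0},{"travel":[0.0146,0.0129,-0.0046],"turn":0},{"travel":[0,0,0],"turn":0.1436},{"travel":[0,0,0],"turn":0.1436},{"travel":[0,0,0],"turn":0.1436},{"travel":[0,0,0],"turn":0},{"travel":[0,0,0],"turn":0},{"travel":[0,0,0],"turn":0}]}}

```text
t: 58.75
tool_pos: [0.5085, -0.3668, 0.3496]
orientation: [0.771, 0.145, 0.616, 0.07]
wrist_force: [-0.4, 0.9, -1.7]
finger_gap: 0.0188
grasp_force: 58.4
```

```bash
python3 st.py; python3 - <<'E'
from pour import *
from h import *
i=arm.camera_info("top")
ims=[];F=[]
for n in("wrist","scene","top"):
    i=arm.camera_info(n);p,d=arm.camera(n);F.append(arm.get_state()["wrist_force"][2]);X=pts(i,d)
    b=(X-[.5935,-.281,0])@Rb;m=(d>0)&(np.abs(b[...,0])<.04)&(b[...,1]>-.07)&(b[...,1]<.01)&(b[...,2]>.05)&(b[...,2]<.2)
    print(n,"flap z pts",m.sum(),np.percentile(b[m][:,2],[2,50,98]).round(4) if m.sum() else "")
    q=proj(i,(s["tool_pos"]+R@pt([0,.02,.02])));u,v=q[0].astype(int)
    u2,v2=proj(i,hinge)[0].astype(int);u,v=(u+u2)//2,(v+v2)//2;r=55 if n!="wrist" else 170
    u=min(max(u,r),640-r);v=min(max(v,r),400-r);ims.append(cv2.resize(p[v-r:v+r,u-r:u+r,::-1],(266,266),interpolation=cv2.INTER_CUBIC))
print("Fz",F);cv2.imwrite("pics/c10.png",np.hstack(ims))
E
```

```text
t 58.75 q [-0.989  0.233  1.794  1.573  1.016 -0.695] p [ 0.5085 -0.3668  0.3496] 
R [[0.198, 0.137, 0.971], [0.31, -0.948, 0.071], [0.93, 0.287, -0.23]] F [-0.4  0.9 -1.7] gap 0.0188 gf 58.43895125255358
wrist flap z pts 196 [0.1357 0.1373 0.1385]
scene flap z pts 554 [0.1369 0.1394 0.1417]
top flap z pts 791 [0.1327 0.1376 0.1429]
Fz [np.float64(-1.3601428556158321), np.float64(-1.7576046398505418), np.float64(-0.6388975496387572)]
```

View pics/c10.png

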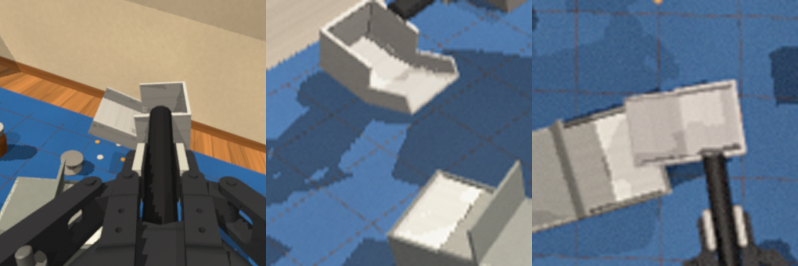

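The last view shows the scoop empty and the flap closed with nothing on it. Now returning the scoop to the plate.

```bash
python3 - <<'E'
from pour import *
from h import *
t=np.load("top0.npz");pl=ray(t,[[275,187],[326,193],[314,263],[262,255]],.003);print(pl.round(3).tolist(),pl.mean(0))
tip=np.arctan2(-(R@TS)[2,1],(R@TS)[2,2]);phi=np.arctan2(*[ (R0.T@R)[1,0],(R0.T@R)[0,0]]);print("turn to level",-phi,tip)
Rt=R@Ro.from_euler("z",-phi).as_matrix();h=s["tool_pos"]+.006*R[:,2]
P=[h,[.505,0,.30],[.485,.042,.17],[.463,.042,.085],[.458,.042,.0495]]
chk(P,Rt)
a=np.array(h)
for b in P[1:]: d=Rt.T@(np.array(b)-a);a=np.array(b);print(b,d.round(4))
print("scoop origin at end",(np.array(P[-1])+Rt@TS@[.105,0,-.045]).round(3))
E
```

```text
[[0.667, 0.107, 0.003], [0.654, -0.043, 0.003], [0.45, -0.014, 0.003], [0.469, 0.136, 0.003]] [0.5600405  0.04659651 0.003     ]
turn to level 0.31261801550472956 0.30432663213845274
[0.505 0.    0.3  ] True min q5 0.44 end [-0.19 -0.15  2.32  2.52  0.44 -1.04]
[0.485 0.042 0.17 ] True min q5 0.44 end [-0.04  0.21  2.44  2.99  0.85 -1.48]
[0.463 0.042 0.085] True min q5 0.85 end [-0.05  0.53  2.46  3.02  1.19 -1.54]
[0.458 0.042 0.05 ] True min q5 1.19 end [-0.05  0.68  2.44  3.02  1.32 -1.55]
[0.505, 0, 0.3] [-0.0487 -0.3654  0.028 ]
[0.485, 0.042, 0.17] [-0.1311 -0.0413  0.0135]
[0.463, 0.042, 0.085] [-0.0878 -0.0002 -0.0018]
[0.458, 0.042, 0.0495] [-0.0357  0.0002  0.0033]
scoop origin at end [0.563 0.049 0.004]
```

Request:
{"op": "servo_tool", "data": {"targets": [{"travel":[0,0,0],"turn":0.1042},{"travel":[0,0,0],"turn":0.1042},{"travel":[0,0,0],"turn":0.1042},{"travel":[-0.0041,-0.0305,0.0023],"turn":0},{"travel":[-0.0041,-0.0305,0.0023],"turn":0},{"travel":[-0.0041,-0.0305,0.0023],"turn":0},{"travel":[-0.0041,-0.0305,0.0023],"turn":0},{"travel":[-0.0041,-0.0305,0.0023],"turn":0},{"travel":[-0.0041,-0.0305,0.0023],"turn":0},{"travel":[-0.0041,-0.0305,0.0023],"turn":0},{"travel":[-0.0041,-0.0305,0.0023],"turn":0},{"travel":[-0.0041,-0.0305,0.0023],"turn":0},{"travel":[-0.0041,-0.0305,0.0023],"turn":0},{"travel":[-0.0041,-0.0305,0.0023],"turn":0},{"travel":[-0.0041,-0.0305,0.0023],"turn":0},{"travel":[0,0,0],"turn":0}]}}

```text
t: 60.5
tool_pos: [0.4983, 0.0032, 0.3013]
orientation: [0.784, 0.023, 0.62, -0.029]
wrist_force: [0.4, 0.1, -1.8]
finger_gap: 0.0188
grasp_force: 58.4
```

Request:
{"op": "servo_tool", "data": {"targets": [{"travel":[-0.0219,-0.0069,0.0023],"turn":0},{"travel":[-0.0219,-0.0069,0.0023],"turn":0},{"travel":[-0.0219,-0.0069,0.0023],"turn":0},{"travel":[-0.0219,-0.0069,0.0023],"turn":0},{"travel":[-0.0219,-0.0069,0.0023],"turn":0},{"travel":[-0.0219,-0.0069,0.0023],"turn":0},{"travel":[-0.022,0,0],"turn":0},{"travel":[-0.022,0,0],"turn":0},{"travel":[-0.022,0,0],"turn":0},{"travel":[-0.022,0,0],"turn":0},{"travel":[0,0,0],"turn":0},{"travel":[0,0,0],"turn":0}]}}

```text
t: 61.7
tool_pos: [0.4591, 0.0424, 0.0859]
orientation: [0.784, 0.022, 0.62, -0.028]
wrist_force: [0.5, 0.1, -1.7]
finger_gap: 0.0186
grasp_force: 58.5
```

```bash
python3 st.py; python3 - <<'E'
from pour import *
from h import *
I=arm.camera_info("wrist");q,d=arm.camera("wrist");X=pts(I,d);S=((X-s["tool_pos"])@R-[0,0,.006])@TS+[-.105,0,.045]
m=(d>0)&(np.abs(S[...,1])<.03)&(S[...,2]>.03)&(S[...,2]<.06)
for lo in (-.03,.022): k=m&(S[...,0]>lo)&(S[...,0]<lo+.012);print(lo,k.sum(),np.percentile(X[k][:,2],95).round(4) if k.sum() else "")
k=(d>0)&(np.abs(S[...,0])<.03)&(S[...,1]>.035)&(S[...,1]<.065)&(np.abs(S[...,2]-.02)<.02);print(k.sum())
print(here(),"scoop x,y,z axes tilt",(R@TS)[2].round(3));legs([.458,.042,.0505])
E
```

```text
t 61.7 q [-0.04   0.54   2.452  3.023  1.189 -1.535] p [0.4591 0.0424 0.0859] 
R [[0.231, 0.069, 0.97], [-0.001, -0.997, 0.071], [0.973, -0.017, -0.231]] F [ 0.5  0.1 -1.7] gap 0.0186 gf 58.49517868574367
-0.03 43 0.0851
0.022 983 0.0869
1592
[0.46495008 0.04286894 0.0844736 ] scoop x,y,z axes tilt [-0.001  0.002  1.   ]
[0.458 0.042 0.05 ] travel [-0.0347  0.001   0.001 ] rows 1 [-0.0347  0.001   0.001 ]
```

Request:
{"op": "servo_tool", "data": {"targets": [{"travel":[-0.012,0,0],"turn":0},{"travel":[-0.012,0,0],"turn":0},{"travel":[-0.006,0,0],"turn":0},{"travel":[-0.003,0,0],"turn":0},{"travel":[-0.002,0,0],"turn":0},{"travel":[0,0,0],"turn":0},{"travel":[0,0,0],"turn":0}]}}

```text
t: 62.45
tool_pos: [0.4508, 0.0427, 0.0521]
orientation: [0.784, 0.022, 0.62, -0.028]
wrist_force: [-0.1, -0.3, -1.4]
finger_gap: 0.0189
grasp_force: 58.5
```

Request:
{"op": "servo_tool", "data": {"targets": [{"travel":[-0.001,0,0],"turn":0},{"travel":[-0.001,0,0],"turn":0},{"travel":[0,0,0],"turn":0},{"travel":[0,0,0],"turn":0}]}}

```text
t: 62.85
tool_pos: [0.4503, 0.0427, 0.05]
orientation: [0.784, 0.022, 0.62, -0.028]
wrist_force: [-1.2, -0.1, 4.1]
finger_gap: 0.019
grasp_force: 59.0
```

Request:
{"op": "servo_tool", "data": {"gripper": 50, "targets": [{"travel":[0,0,0],"turn":0},{"travel":[0,0,0],"turn":0},{"travel":[0,0,0],"turn":0},{"travel":[0,0,0],"turn":0},{"travel":[0,0,0],"turn":0},{"travel":[0.015,0,0],"turn":0},{"travel":[0.02,0,0],"turn":0},{"travel":[0.02,0,0],"turn":0},{"travel":[0.03,0,0],"turn":0},{"travel":[0.03,0,0],"turn":0},{"travel":[0.03,0,0],"turn":0},{"travel":[0.03,0,0],"turn":0},{"travel":[0,0,0],"turn":0}]}}

```text
t: 64.15
tool_pos: [0.4916, 0.0426, 0.2242]
orientation: [0.782, 0.022, 0.623, -0.028]
wrist_force: [-0.5, 0.1, 0.1]
finger_gap: 0.0421
grasp_force: 0.0
```

```bash
python3 st.py; python3 - <<'E'
from chk import *
from h import *
i=arm.camera_info("scene");p,d=arm.camera("scene");X=pts(i,d)
m=(d>0)&(X[...,0]>.5)&(X[...,0]<.62)&(X[...,1]>-.02)&(X[...,1]<.15)&(X[...,2]>.010)&(X[...,2]<.12)
Q=X[m];print("scoop pts",m.sum(),Q.min(0).round(3),Q.max(0).round(3));k=Q[:,2]>.042;r=cv2.minAreaRect((Q[k][:,:2]*1000).astype(np.float32));print("rim",r)
m=(d>0)&(X[...,0]>.37)&(X[...,0]<.5)&(np.abs(X[...,1]-.04)<.03)&(X[...,2]>.03)&(X[...,2]<.1);print("handle",m.sum(),np.percentile(X[m],[3,50,97],axis=0).round(3))
b=(X-[.5935,-.281,0])@Ro.from_euler("z",17.08,degrees=True).as_matrix();m=(d>0)&(np.abs(b[...,0])<.04)&(b[...,1]>-.07)&(b[...,1]<.01)&(b[...,2]>.05)&(b[...,2]<.2);print("flap z",np.percentile(b[m][:,2],[2,50,98]).round(4))
o=np.load("scene0.npz")["p"].astype(int)
for n,u,v in (("jar",276,262),("spool",217,231),("remote",343,335)): print(n,"mean image change",np.abs(p[v-14:v+14,u-14:u+14].astype(int)-o[v-14:v+14,u-14:u+14]).mean().round(1))
E
```

```text
t 64.15 q [-0.034  0.056  2.396  2.972  0.663 -1.444] p [0.4916 0.0426 0.2242] 
R [[0.224, 0.069, 0.972], [-0.0, -0.997, 0.071], [0.975, -0.016, -0.223]] F [-0.5  0.1  0.1] gap 0.0421 gf 0.0
scoop pts 725 [ 0.5   -0.005  0.01 ] [0.568 0.101 0.058]
rim ((529.48486328125, 43.8520393371582), (67.94367980957031, 93.6386489868164), 7.1542158126831055)
handle 264 [[0.398 0.011 0.031]
 [0.473 0.02  0.057]
 [0.5   0.062 0.061]]
flap z [0.1368 0.1392 0.1417]
jar mean image change 3.7
spool mean image change 1.7
remote mean image change 1.5
```

```bash
python3 - <<'E'
from chk import *
from h import *
for n in("top","scene"):
    i=arm.camera_info(n);p,d=arm.camera(n);X=pts(i,d)
    m=(d>0)&(X[...,0]>.5)&(X[...,0]<.66)&(X[...,1]>-.03)&(X[...,1]<.15)
    for lo,hi in((.040,.052),(.052,.07),(.008,.04)):
        k=m&(X[...,2]>lo)&(X[...,2]<hi);print(n,lo,k.sum(),np.percentile(X[k],[2,98],axis=0).round(3).tolist() if k.sum() else "")
    h=cv2.cvtColor(p,cv2.COLOR_RGB2HSV)[...,2]
    k=(d>0)&(h<60)&(X[...,0]>.37)&(X[...,0]<.56)&(abs(X[...,1]-.045)<.03)&(X[...,2]>.04)&(X[...,2]<.075);print("  handle",k.sum(),np.percentile(X[k],[2,98],axis=0).round(3).tolist())
E
```

```text
top 0.04 62 [[0.502, -0.007, 0.042], [0.566, 0.092, 0.051]]
top 0.052 0 
top 0.008 367 [[0.502, -0.012, 0.008], [0.633, 0.099, 0.035]]
  handle 4 [[0.438, 0.016, 0.052], [0.446, 0.016, 0.056]]
scene 0.04 149 [[0.5, -0.005, 0.04], [0.567, 0.093, 0.051]]
scene 0.052 6 [[0.5, -0.003, 0.052], [0.504, 0.02, 0.059]]
scene 0.008 645 [[0.5, -0.003, 0.008], [0.567, 0.099, 0.038]]
  handle 1 [[0.499, 0.026, 0.053], [0.499, 0.026, 0.053]]
```

Request:
{"op": "servo_tool", "data": {"targets": [{"travel":[0.03,0,0],"turn":0},{"travel":[0.03,0,0],"turn":0},{"travel":[0,0,0],"turn":0},{"travel":[0,0,0],"turn":0}]}}

```text
t: 64.7
tool_pos: [0.5041, 0.0426, 0.2771]
orientation: [0.784, 0.022, 0.619, -0.028]
wrist_force: [-0.8, 0.1, -0.1]
finger_gap: 0.0428
grasp_force: 0.0
```

```bash
python3 - <<'E'
from rig import arm
from h import *
i=arm.camera_info("scene");p,d=arm.camera("scene");X=pts(i,d)
k=(d>0)&(X[...,0]>.49)&(X[...,0]<.66)&(X[...,1]>-.03)&(X[...,1]<.15)&(X[...,2]>.04)&(X[...,2]<.052)
Z=X[k];r=cv2.minAreaRect((Z[:,:2]*1000).astype(np.float32));print(r)
A=np.c_[Z[:,:2],np.ones(len(Z))];print("rim plane",np.linalg.lstsq(A,Z[:,2],rcond=None)[0].round(3))
print(arm.sign_off())
E
```

```text
((525.5559692382812, 44.815147399902344), (72.16755676269531, 96.72193145751953), 9.388819694519043)
rim plane [ 0.011 -0.038  0.041]
the job is handed in; nothing more can be done
None
```

I handed the job in at about 65 s: all four offcuts went through the flap into the box, the flap closed, and the empty scoop is upright on the plate (2–3 cm from where I set it down, probably knocked), with the jar, spool and remote unmoved in the camera image.

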